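# Fit fresh filter cartridges to the microscope stage's vacuum manifold

## Robot

A 7-joint arm with a two-finger parallel gripper is mounted at the origin on the work surface. World frame = base frame: x ahead of the robot, y to its left, z up, the work surface at z = 0. Lengths are in m, angles in rad, forces in N, time in s.
With the tool pointing down it reaches from about 0.4 to 0.875 m from the base axis. Payload 19.3 kg.
Tool frame: the origin (TCP) lies on the front face of the gripper's body, between the roots of the fingers; the fingertips stand 73 mm ahead of it and the grasp point (between the pads) lies 54 mm ahead of it; y points along the fingers, z is the direction in which the jaws open and shut, and the axes are right-handed (so a half turn about y gives the same grasp; the last joint's range is limited). The gripper opens to 85 mm and grips with 20 to 120 N. Pads are 22 mm wide; open, the fingers measure 114 mm over their backs; the gripper's body (76 mm by 85 mm) begins 54 mm behind the grasp point. The pads swing forward as they close: fully open they stand 13 mm farther back than shut.
Start: joints at [-1.373, 0.521, -0.036, 1.599, 0.021, 1.021, -0.113], TCP at [0.165, 0.603, 0.304] pointing down, gripper open.
Joint ranges: [-2.91, 2.91], [-0.3, 2.13], [-1.5, 1.42], [0.17, 2.43], [-1.26, 4.41], [0.16, 1.93], [-2.52, 2.52]. Speed limits (rad/s): [1.89, 1.89, 2.39, 2.39, 3.01, 3.01, 3.01].

## Interface

Orientations are given as a rotation vector (axis times angle).
In Python, from plant import ctrl gives the robot as it stands.
- The arm moves only by the shell command python3 -m inch 'ROWS' [FORCE]. ROWS is a JSON object of lists of equal length, an entry for each row: "linear": the shift along the world's x, y, z in mm, a list of three; "delta_rot": the turn, a rotation vector about the world's x, y, z in rad, a list of three; "jaw": the finger opening in mm, from 0 to 85.4. In form: {"linear": [[x, y, z], ...], "delta_rot": [[ax, ay, az], ...], "jaw": [jaw, ...]}. A call has 1 to 8 rows; each row shifts and turns the pose as measured when the row begins; what a row does not reach is not made up. A row lasts 1/10 s, in which the tool goes at most 50 mm and 8.59 degrees, less where a joint would pass 70% of its speed; a pose out of reach is approached as far as the arm can. A call is refused whole if a number of a shift passes 50 or a number of a turn 0.15, either way. A call with a gripper value outside its range is refused whole. The fingers move at their own pace and stop on an object; FORCE is the grip in N (left out, the last holds). Time passes only in rows, so rows that do not move let the fingers close. It gives the time, the measured TCP pose, the force and the opening at its end, in the units of the state.
- ctrl.observe(): the state, without advancing time (a new reading comes with each control period).
- ctrl.read_camera(name): name is "scene" or "top" or "wrist"; returns the picture (480x640x3 uint8, red, green, blue); there is no depth.
- ctrl.get_calibration(name): a dict with "fx", "fy", "cx", "cy" (pixels), "distortion" ([k1, k2, p1, p2, k3] as OpenCV has them; the pictures are not rectified), "T" (4x4, takes a point from camera to world coordinates). Camera axes: x right, y down, z forward; pixel columns grow to the right and rows downward; lengths in m; the calibration is good to about 2 mm. A picture is of the moment at which its call begins: read the wrist's pose just before it. get_calibration takes no time and is no camera call; for the wrist camera it gives the pose at the moment of the call.
- ctrl.finish_job(): hands the job in, once; it reports no verdict.
The state is a dict: "clock": time; "joints": joint angles; "joint_vel": joint speeds; "joint_torque": joint torques, N m; "eef_pos": TCP position; "tool_rot": TCP orientation; "force": force on the tool from outside, world axes, zero at the start; "ft_torque": the same for the moment, N m; "opening": finger opening in m.
Only numpy, scipy, OpenCV 4.12 (cv2) and the standard library are available. Lean on these libraries where they do the work, as an engineer would, in place of code of your own. Each camera call takes 0.05 s, during which the arm holds its last target. There are 200 camera calls.

## Task

Lever the clip-on cover up off the vacuum manifold with the pry tool's blade under its front edge, then lift the cover away and lay it right way up in the black tray, squarely in the middle. Push every loose filter cartridge stem first into a port of its own until it locks fully home, and leave the pry tool lying on the middle of its rubber pad. Leave the objective, the slide box and the bottle alone.

Things in the scene. Friction and masses are not known exactly. Their poses are not given: they have to be found in the camera images.
- manifold: Vacuum manifold, fixed: aluminium bar 42 x 200 mm, top 84 mm up, on a dark foot (rear face x = +31 mm; free room behind). Origin under its centre on the table; x from its ported front (face at x = -21 mm) to its back, y along the bar, z up. The cover hides its four ports until removed.
- shelf_edge (a point): Middle of the front edge of the manifold's shelf, on its top, 46 mm above the table, 20 mm in front of the ported face. Behind its middle, 30 mm wide and from 46 to 72 mm up, the bar's front is recessed 8 mm behind the ported face: a pry slot that lets the blade in under and behind the cover's front edge.
- cover: Grey clip-on cover, an upside-down trough 56 (x) x 216 (y) mm, 0.12 kg. Origin: centre of the underside of its 4 mm top plate, 84 mm up when seated, axes then as the manifold's. Front skirt x -28.5 to -22.5 mm and both end walls hang 28 mm below the origin, the rear skirt (outer face x = +28 mm) 8 mm. On a flat floor it stands level, origin 28 mm up. Can be gripped across its 56 mm.
- catch (a point): Middle of the line between the two spring catches in the bar's ends, which hold the cover. 6 to 14 N up at the front edge's middle pops it: raised some 6 mm there, tilting about its rear edge, it comes over the catches and then stays propped on them, front 12 to 15 mm high, tilted about 0.3 rad. It then lifts straight off; 35 mm clears everything.
- cover_lip (a point): Middle of the lower edge of the cover's front skirt: 56 mm above the table when seated, so that 10 mm of open height lies between it and the shelf.
- pry: Pry tool: wooden handle 90 mm long, 14 mm wide, 24 mm high, from which a steel blade 16 mm wide, 3 mm thick (2 mm over the last 15 mm) runs straight on for 60 mm. Origin: centre of the handle; x towards the blade's tip, z up; lies with its origin 12 mm above the pad. The blade lies at the handle's mid-height. A good grip from above is 30 mm ahead of the origin, 75 mm behind the tip. About 0.09 kg.
- pry_tip (a point): End of the pry blade, 105 mm ahead of the tool's origin.
- pad: Black rubber pad 190 x 75 mm, 4 mm thick, fixed on the table: the tool's place. Origin under its centre, x along its length.
- tray: Black open tray, outside 120 (x) x 260 (y) mm, 20 mm high, wall and floor about 4 mm, fixed: for the removed cover. Origin under its centre; the cover lies in it lengthwise along y (either way round).
- port0 (a point): Mouth of push-fit port 0 on the ported face, on its axis 66 mm up, at manifold y = -75 mm. Axes as the manifold's: a cartridge goes in along +x. Square bore 13.5 mm wide, 32 mm deep, with two hidden spring jaws that snap behind the stem's head: 6 to 14 N to push in, then a hard stop when home; it no longer pulls out by moderate force.
- port1 (a point): Mouth of push-fit port 1 on the ported face, on its axis 66 mm up, at manifold y = -25 mm. Axes as the manifold's: a cartridge goes in along +x. Square bore 13.5 mm wide, 32 mm deep, with two hidden spring jaws that snap behind the stem's head: 6 to 14 N to push in, then a hard stop when home; it no longer pulls out by moderate force.
- port2 (a point): Mouth of push-fit port 2 on the ported face, on its axis 66 mm up, at manifold y = 25 mm. Axes as the manifold's: a cartridge goes in along +x. Square bore 13.5 mm wide, 32 mm deep, with two hidden spring jaws that snap behind the stem's head: 6 to 14 N to push in, then a hard stop when home; it no longer pulls out by moderate force.
- port3 (a point): Mouth of push-fit port 3 on the ported face, on its axis 66 mm up, at manifold y = 75 mm. Axes as the manifold's: a cartridge goes in along +x. Square bore 13.5 mm wide, 32 mm deep, with two hidden spring jaws that snap behind the stem's head: 6 to 14 N to push in, then a hard stop when home; it no longer pulls out by moderate force.
- cart0: Vacuum filter cartridge (may be absent): white square body 46 mm long, 22 x 22 mm, with a stem 26 mm long and 12 mm thick at one end (8 mm guide, 8 mm groove, 10 mm pointed head). Origin: centre of the square body; x along it towards the stem, the same all round x. Lies on its side on the table, origin 11 mm up. About 0.035 kg.
- cart0_seat (a point): Middle of the body face from which the stem comes, 23 mm ahead of the cartridge's origin. When fully home it meets the port's mouth point (within 1 to 2 mm).
- cart1: Vacuum filter cartridge (may be absent): white square body 46 mm long, 22 x 22 mm, with a stem 26 mm long and 12 mm thick at one end (8 mm guide, 8 mm groove, 10 mm pointed head). Origin: centre of the square body; x along it towards the stem, the same all round x. Lies on its side on the table, origin 11 mm up. About 0.035 kg.
- cart1_seat (a point): Middle of the body face from which the stem comes, 23 mm ahead of the cartridge's origin. When fully home it meets the port's mouth point (within 1 to 2 mm).
- cart2: Vacuum filter cartridge (may be absent): white square body 46 mm long, 22 x 22 mm, with a stem 26 mm long and 12 mm thick at one end (8 mm guide, 8 mm groove, 10 mm pointed head). Origin: centre of the square body; x along it towards the stem, the same all round x. Lies on its side on the table, origin 11 mm up. About 0.035 kg.
- cart2_seat (a point): Middle of the body face from which the stem comes, 23 mm ahead of the cartridge's origin. When fully home it meets the port's mouth point (within 1 to 2 mm).
- cart3: Vacuum filter cartridge (may be absent): white square body 46 mm long, 22 x 22 mm, with a stem 26 mm long and 12 mm thick at one end (8 mm guide, 8 mm groove, 10 mm pointed head). Origin: centre of the square body; x along it towards the stem, the same all round x. Lies on its side on the table, origin 11 mm up. About 0.035 kg.
- cart3_seat (a point): Middle of the body face from which the stem comes, 23 mm ahead of the cartridge's origin. When fully home it meets the port's mouth point (within 1 to 2 mm).
- objective: Bystander: microscope objective, steel, 32 mm thick, 46 mm high, standing upright. Origin under its centre.
- slidebox: Bystander: blue box of slides 85 x 50 x 30 mm. Origin under its centre.
- lensfluid: Bystander: small amber bottle 36 mm thick, 70 mm high, standing upright. Origin under its centre.
Mind the look-alikes: they are no part of the job. Leave any blue look-alike of the cart2 alone. Leave any blue or pink look-alike of the cart0 alone.

How it is judged:
On the way, in this order (a step that is already met when the one before it is completed fails the run):
1. the cover is levered up: its front edge at least 4.5 mm above where it sat, with the pry tool pressing on it (z of cover_lip in the frame of manifold above 0.0605 m and contact force between pry and cover above 0.5 N), for 0.04 s.
2. the cover is off the manifold (horizontal distance between cover and manifold above 0.12 m), for 0.2 s.
At the end, for the whole second after the job is handed in: Every cartridge present sits in a port, within 2.5 mm of fully home and in line with it (0.12 rad), at rest; the cover lies level in the tray within 30 mm of its centre each way; the pry tool lies on its pad, its origin within 50 mm lengthwise and 35 mm crosswise of the pad's centre (((x of cart0_seat in the frame of port0 above -0.0025 m and distance between cart0_seat and port0 below 0.004 m and angle between the x axis of cart0 and the x axis of port0, either way round below 0.12 rad) or (x of cart0_seat in the frame of port1 above -0.0025 m and distance between cart0_seat and port1 below 0.004 m and angle between the x axis of cart0 and the x axis of port1, either way round below 0.12 rad) or (x of cart0_seat in the frame of port2 above -0.0025 m and distance between cart0_seat and port2 below 0.004 m and angle between the x axis of cart0 and the x axis of port2, either way round below 0.12 rad) or (x of cart0_seat in the frame of port3 above -0.0025 m and distance between cart0_seat and port3 below 0.004 m and angle between the x axis of cart0 and the x axis of port3, either way round below 0.12 rad)) and ((x of cart1_seat in the frame of port0 above -0.0025 m and distance between cart1_seat and port0 below 0.004 m and angle between the x axis of cart1 and the x axis of port0, either way round below 0.12 rad) or (x of cart1_seat in the frame of port1 above -0.0025 m and distance between cart1_seat and port1 below 0.004 m and angle between the x axis of cart1 and the x axis of port1, either way round below 0.12 rad) or (x of cart1_seat in the frame of port2 above -0.0025 m and distance between cart1_seat and port2 below 0.004 m and angle between the x axis of cart1 and the x axis of port2, either way round below 0.12 rad) or (x of cart1_seat in the frame of port3 above -0.0025 m and distance between cart1_seat and port3 below 0.004 m and angle between the x axis of cart1 and the x axis of port3, either way round below 0.12 rad)) and ((x of cart2_seat in the frame of port0 above -0.0025 m and distance between cart2_seat and port0 below 0.004 m and angle between the x axis of cart2 and the x axis of port0, either way round below 0.12 rad) or (x of cart2_seat in the frame of port1 above -0.0025 m and distance between cart2_seat and port1 below 0.004 m and angle between the x axis of cart2 and the x axis of port1, either way round below 0.12 rad) or (x of cart2_seat in the frame of port2 above -0.0025 m and distance between cart2_seat and port2 below 0.004 m and angle between the x axis of cart2 and the x axis of port2, either way round below 0.12 rad) or (x of cart2_seat in the frame of port3 above -0.0025 m and distance between cart2_seat and port3 below 0.004 m and angle between the x axis of cart2 and the x axis of port3, either way round below 0.12 rad)) and ((x of cart3_seat in the frame of port0 above -0.0025 m and distance between cart3_seat and port0 below 0.004 m and angle between the x axis of cart3 and the x axis of port0, either way round below 0.12 rad) or (x of cart3_seat in the frame of port1 above -0.0025 m and distance between cart3_seat and port1 below 0.004 m and angle between the x axis of cart3 and the x axis of port1, either way round below 0.12 rad) or (x of cart3_seat in the frame of port2 above -0.0025 m and distance between cart3_seat and port2 below 0.004 m and angle between the x axis of cart3 and the x axis of port2, either way round below 0.12 rad) or (x of cart3_seat in the frame of port3 above -0.0025 m and distance between cart3_seat and port3 below 0.004 m and angle between the x axis of cart3 and the x axis of port3, either way round below 0.12 rad)) and linear speed of each of cart0, cart1, cart2, cart3, cover, pry below 0.02 m/s and x of cover in the frame of tray between -0.03 and 0.03 m and y of cover in the frame of tray between -0.03 and 0.03 m and z of cover in the frame of tray below 0.045 m and angle between cover's own z axis and vertical below 0.2 rad and x of pry in the frame of pad between -0.05 and 0.05 m and y of pry in the frame of pad between -0.035 and 0.035 m and height (world z) of pry below 0.03 m); the robot touches nothing.
It fails at once if the objective is shoved or knocked over (distance of objective from where it was at the start of the episode above 0.03 m or angle between objective's own z axis and vertical above 0.5 rad).
It fails at once if the slidebox is shoved or knocked over (distance of slidebox from where it was at the start of the episode above 0.03 m or angle between slidebox's own z axis and vertical above 0.5 rad).
It fails at once if the lensfluid is shoved or knocked over (distance of lensfluid from where it was at the start of the episode above 0.03 m or angle between lensfluid's own z axis and vertical above 0.5 rad).
Of cart0, cart1, cart2, cart3 only 3 to 4 are there at a start; the rules pass over those that are not, and their reading is None.
At some moment in a run one of cart0, cart1, cart2, cart3, pry may be knocked a few centimetres aside while the robot is not near it.
Once in a run the grip may slacken for a moment while it holds something.
It also fails if it takes over 210 s, if anything falls off the work surface, if the arm or the gripper's body presses on something with over 40 N, if the wrist force passes 120 N, or if a joint passes its speed limit or range.

## Working session

There is one attempt and no reset: what is moved stays moved. The work goes in short steps, Python scripts to look and compute and a shell command to move; the robot and the scene stay as the last step left them, time stands still between calls to the robot, and variables do not carry over. Pictures are saved under pics/ and viewed, about 12 in all and at most 16, crops included, and the job is handed in when it is done.

```bash
ls; mkdir -p pics; cat > h.py <<'E'
import numpy as np, cv2
from plant import ctrl
from scipy.spatial.transform import Rotation as R
def cal(n):
    c=ctrl.get_calibration(n); K=np.array([[c["fx"],0,c["cx"]],[0,c["fy"],c["cy"]],[0,0,1.]])
    return K,np.array(c["distortion"]),np.array(c["T"])
def ray(c,px):
    K,D,T=c; u=cv2.undistortPoints(np.array(px,float).reshape(-1,1,2),K,D)[:,0]
    d=np.c_[u,np.ones(len(u))]@T[:3,:3].T
    return T[:3,3],d
def onz(c,px,z):
    o,d=ray(c,px); return o+d*((z-o[2])/d[:,2])[:,None]
def proj(c,P):
    K,D,T=c; Ti=np.linalg.inv(T)
    return cv2.projectPoints(np.array(P,float).reshape(-1,1,3),cv2.Rodrigues(Ti[:3,:3])[0],Ti[:3,3],K,D)[0][:,0]
def shot(n,f=None):
    c=cal(n); im=ctrl.read_camera(n)[:,:,::-1].copy()
    if f: cv2.imwrite("pics/"+f,im)
    return c,im
E
python3 - <<'E'
from h import *
for n in("top","scene"):
    c,im=shot(n,n+"0.png"); print(n,c[0].diagonal(),c[2].round(3).tolist())
s=ctrl.observe();print(s)
E
```

```text
pics
top [489.65276579 489.65276579   1.        ] [[0.002, -0.996, 0.089, 0.487], [-1.0, 0.001, 0.031, 0.014], [-0.031, -0.089, -0.996, 0.895], [0.0, 0.0, 0.0, 1.0]]
scene [577.30803452 577.30803452   1.        ] [[0.132, 0.655, -0.744, 1.296], [0.991, -0.094, 0.093, -0.062], [-0.009, -0.75, -0.662, 0.763], [0.0, 0.0, 0.0, 1.0]]
{'clock': 0.1, 'joints': array([-1.37324449,  0.52195359, -0.03631452,  1.59995977,  0.02119226,
        1.02112312, -0.11277639]), 'joint_vel': array([ 1.87981897e-03, -2.94905712e-03,  5.75852556e-04, -9.71158643e-04,
       -6.49059987e-04, -1.22533550e-03, -5.65531628e-05]), 'joint_torque': array([ 2.21455470e-03, -9.28484917e+01,  1.98332392e+00, -3.70531225e+01,
        1.80692371e-02,  5.39354951e-03,  3.51053608e-06]), 'eef_pos': array([0.1653232 , 0.6024894 , 0.30338077]), 'tool_rot': array([-1.56161644,  0.21026296, -0.21015843]), 'force': array([-0.02837915,  0.34485835,  0.16102344]), 'ft_torque': array([-0.01688983, -0.03250693, -0.01181232]), 'opening': 0.08495669604870437}
```

View pics/top0.png

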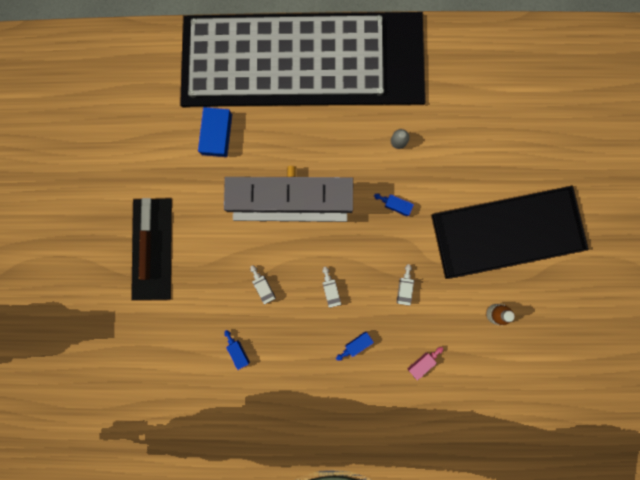

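View pics/scene0.png

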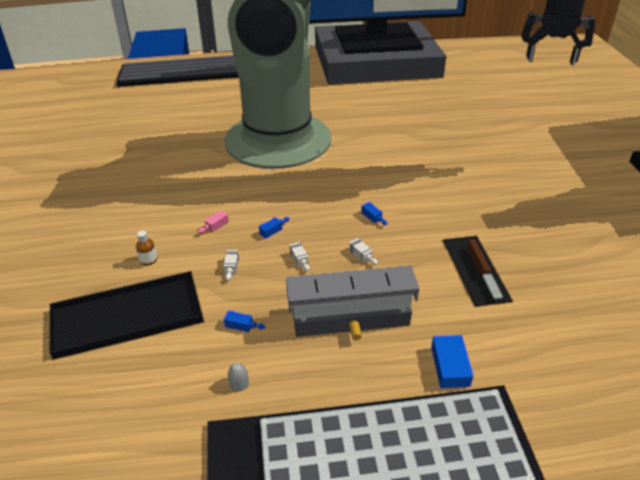

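```bash
python3 - <<'E'
from h import *
c=cal("top"); im=cv2.imread("pics/top0.png"); hsv=cv2.cvtColor(im,cv2.COLOR_BGR2HSV)
def cont(m,amin):
    return [k for k in cv2.findContours(m.astype(np.uint8),cv2.RETR_EXTERNAL,cv2.CHAIN_APPROX_NONE)[0] if cv2.contourArea(k)>amin]
def rect(k,z,lab):
    P=onz(c,k[:,0].astype(float),z)[:,:2]; r=cv2.minAreaRect((P*1000).astype(np.float32))
    print(lab,[np.round(x,1) for x in r], "px",k[:,0].mean(0).round())
    return P
H,S,V=cv2.split(hsv)
print("px cover",hsv[195,270],"shelf",hsv[216,290],"cart",hsv[285,263],"tray",hsv[240,510],"pad",hsv[280,165],"handle",hsv[260,143],"blade",hsv[215,146])
for k in cont((S<70)&(V>140)&(np.arange(480)[:,None]>225),60): 
    P=rect(k,.02,"cart")
m=np.zeros_like(S);m[150:225,200:370]=1
for k in cont((S<60)&(V>60)&(V<140)&(m>0),500): rect(k,.088,"cover")
dark=(V<45)
for k in cont(dark&(np.arange(480)[:,None]>150),1500): rect(k,.004,"dark pad z4"); rect(k,.02,"dark tray z20")
m=np.zeros_like(S);m[190:300,130:175]=1
for k in cont((S>120)&(V>40)&(m>0),100): rect(k,.028,"handle")
for k in cont((S<80)&(V>80)&(m>0),50): rect(k,.018,"blade")
s=ctrl.observe(); print(R.from_rotvec(s["tool_rot"]).as_matrix().round(3))
big=cv2.resize(im[150:310,120:440],None,fx=2.5,fy=2.5,interpolation=cv2.INTER_CUBIC); cv2.imwrite("pics/crop1.png",big)
E
```

```text
px cover [ 10  15 103] shelf [ 27  14 168] cart [ 34  22 196] tray [150  13  20] pad [30 13 19] handle [ 10 196  65] blade [ 32  25 145]
cart [array([ 418.9, -307.6]), array([15.9, 17.6]), np.float64(88.5)] px [509. 316.]
cart [array([477.2,   9.5]), array([58.4, 22.4]), np.float64(14.1)] px [329. 285.]
cart [array([481.3, 135.1]), array([57.7, 21.6]), np.float64(27.3)] px [259. 281.]
cart [array([ 480.6, -126.7]), array([23. , 56.7]), np.float64(89.2)] px [406. 282.]
cover [array([623.9,  78. ]), array([214.3,  60.9]), np.float64(89.7)] px [289. 201.]
dark pad z4 [array([539.4, 337.8]), array([184.1,  71.4]), np.float64(1.4)] px [148. 247.]
dark tray z20 [array([538.5, 332. ]), array([180.8,  70.1]), np.float64(1.4)] px [148. 247.]
dark pad z4 [array([ 569.8, -320.4]), array([118.8, 266.3]), np.float64(11.5)] px [509. 232.]
dark tray z20 [array([ 568.3, -314.4]), array([116.7, 261.5]), np.float64(11.5)] px [509. 232.]
handle [array([546.1, 328.2]), array([199.4,  81.8]), np.float64(1.6)] px [152. 244.]
blade [array([601.7, 345.2]), array([59.5, 16.9]), np.float64(1.9)] px [145. 214.]
[[ 0.964 -0.     0.265]
 [-0.265 -0.001  0.964]
 [ 0.    -1.    -0.001]]
```

View pics/crop1.png

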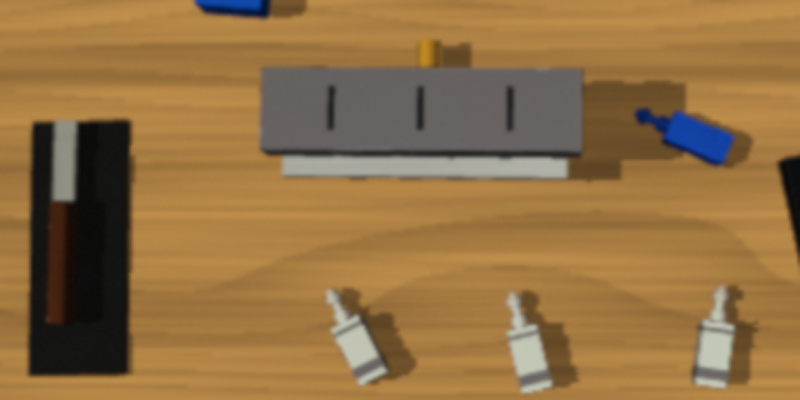

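```bash
python3 -m inch '{"linear":[[45,-30,0],[45,-30,0],[45,-30,0],[45,-30,0],[45,-30,0],[45,-30,0],[45,-30,0],[45,-30,0]],"delta_rot":[[0,0,0],[0,0,0],[0,0,0.09],[0,0,0.09],[0,0,0.09],[0,0,0],[0,0,0],[0,0,0]],"jaw":[85,85,85,85,85,85,85,85]}' 100
python3 - <<'E'
from h import *
c,im=shot("wrist","w1.png"); s=ctrl.observe(); print(s["eef_pos"],R.from_rotvec(s["tool_rot"]).as_matrix().round(3),c[2].round(3),c[0][0,0])
E
```

```text
clock: 0.9
eef_pos: [0.4964, 0.3774, 0.3012]
tool_rot: [-1.574, -0.018, 0.025]
force: [-0.6, 0.6, 0.7]
opening: 0.085
[0.50337055 0.37082683 0.30103468] [[ 1.    -0.001 -0.019]
 [ 0.019 -0.007  1.   ]
 [-0.001 -1.    -0.007]] [[-0.027  0.96   0.277  0.427]
 [ 1.     0.027  0.003  0.377]
 [-0.004  0.277 -0.961  0.372]
 [ 0.     0.     0.     1.   ]] 357.00778129236596
```

View pics/w1.png

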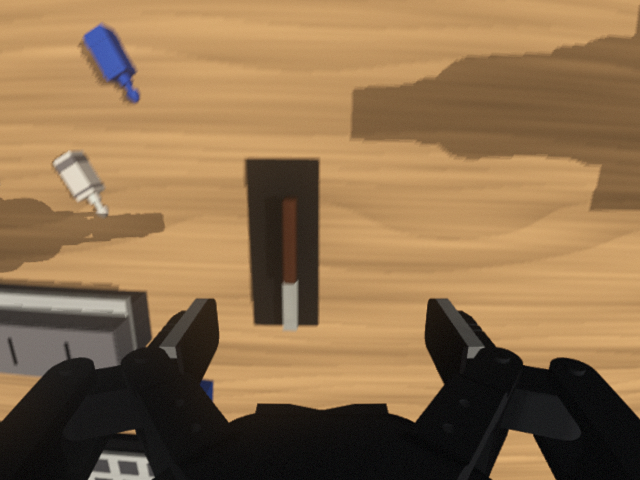

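```bash
cat >> h.py <<'E'
def rects(c,m,z,amin=100,lab=""):
    for k in cv2.findContours(m.astype(np.uint8),cv2.RETR_EXTERNAL,cv2.CHAIN_APPROX_NONE)[0]:
        if cv2.contourArea(k)<amin: continue
        P=onz(c,k[:,0].astype(float),z)[:,:2]*1000
        (x,y),(w,h),a=cv2.minAreaRect(P.astype(np.float32))
        if w<h: w,h,a=h,w,a-90
        print(lab,"ctr %.1f %.1f size %.1f %.1f long-axis angle %.1f deg"%(x,y,w,h,(a+90)%180-90),"px",k[:,0].mean(0).round())
E
python3 - <<'E'
from h import *
c=cal("wrist"); im=cv2.imread("pics/w1.png"); H,S,V=cv2.split(cv2.cvtColor(im,cv2.COLOR_BGR2HSV))
box=np.zeros_like(S,bool); box[150:335,235:330]=1
print(im[230,290],im[310,290],im[170,260],im[200,275])
rects(c,box&(S>130)&(V>45)&(im[:,:,2]<130),.028,100,"handle")
b2=box.copy(); b2[:,:275]=0;b2[:,305:]=0;b2[:270]=0
rects(c,b2&(S<80)&(V>90),.0175,100,"blade")
rects(c,box&(V<60),.004,500,"pad")
E
```

```text
[34 51 87] [149 163 169] [36 45 57] [29 37 46]
handle ctr 534.4 337.5 size 90.1 14.9 long-axis angle -0.1 deg px [289. 238.]
blade ctr 613.6 336.7 size 59.9 16.8 long-axis angle -0.2 deg px [290. 305.]
pad ctr 550.6 329.9 size 183.9 71.8 long-axis angle 0.9 deg px [286. 244.]
```

```bash
python3 - <<'E'
from h import *
c,im=shot("wrist","w2.png"); H,S,V=cv2.split(cv2.cvtColor(im,cv2.COLOR_BGR2HSV))
print(ctrl.observe()["eef_pos"])
P=proj(c,[[.527,.345,.028]])[0].astype(int); print(P)
box=np.zeros_like(S,bool); box[max(P[1]-80,0):P[1]+110,P[0]-45:P[0]+45]=1
box[340:]=0
rects(c,box&(S>130)&(V>45)&(im[:,:,2]<130),.028,100,"handle")
rects(c,box&(S<80)&(V>90),.0175,100,"blade")
rects(c,box&(V<60),.004,500,"pad")
E
```

```text
[0.50043774 0.37321192 0.3008392 ]
[296 232]
handle ctr 526.4 346.8 size 90.0 14.3 long-axis angle 0.3 deg px [298. 230.]
blade ctr 603.7 346.6 size 58.9 16.5 long-axis angle 0.3 deg px [299. 297.]
pad ctr 541.2 338.8 size 183.8 73.0 long-axis angle 1.3 deg px [294. 236.]
```

```bash
python3 -m inch '{"linear":[[30,-14,-40],[28,-13,-40],[0,0,-40],[0,0,-30],[0,0,0],[0,0,0]],"delta_rot":[[0,0,-0.016],[0,0,0],[0,0,0],[0,0,0],[0,0,0],[0,0,0]],"jaw":[60,60,60,60,60,60]}'
```

```text
clock: 1.6
eef_pos: [0.5568, 0.3457, 0.1513]
tool_rot: [-1.576, 0.003, 0.0]
force: [0.2, -0.2, 1.1]
opening: 0.0596
```

```bash
python3 -m inch '{"linear":[[1,0,-30],[0,0,-30],[0,0,-12],[0,0,0],[0,0,0],[0,0,0],[0,0,0],[0,0,0]],"delta_rot":[[0,0,0],[0,0,0],[0,0,0],[0,0,0],[0,0,0],[0,0,0],[0,0,0],[0,0,0]],"jaw":[60,60,60,60,0,0,0,0]}' 110
python3 -m inch '{"linear":[[0,0,0],[0,0,0],[0,0,30],[0,0,40],[0,0,40],[0,0,0],[0,0,0]],"delta_rot":[[0,0,0],[0,0,0],[0,0,0],[0,0,0],[0,0,0],[0,0,0],[0,0,0]],"jaw":[0,0,0,0,0,0,0]}'
python3 - <<'E'
from h import *
for n in("top","wrist","scene"): shot(n,n+"3.png")
im=np.hstack([cv2.imread("pics/wrist3.png")[150:480],cv2.imread("pics/top3.png")[100:430]]); cv2.imwrite("pics/v3.png",cv2.resize(im,(800,206)))
E
```

```text
clock: 2.4
eef_pos: [0.5617, 0.3502, 0.091]
tool_rot: [-1.567, -0.008, -0.008]
force: [0.0, -0.6, -0.4]
opening: 0.0104
clock: 3.1
eef_pos: [0.5608, 0.3495, 0.2045]
tool_rot: [-1.568, -0.007, -0.007]
force: [0.9, -0.9, -1.1]
opening: 0.0107
```

View pics/v3.png

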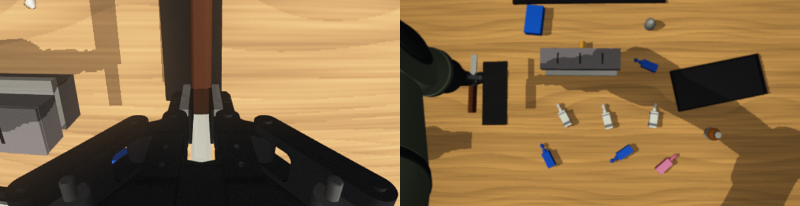

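```bash
python3 -m inch '{"linear":[[-1,-1,-40],[0,-1,-40],[0,0,-25],[0,0,-4],[0,0,0]],"delta_rot":[[0,0,0],[0,0,0],[0,0,0],[0,0,0],[0,0,0]],"jaw":[0,0,0,0,0]}'
python3 -m inch '{"linear":[[0,0,-2],[0,0,-2],[0,0,0],[0,0,0],[0,0,-4],[0,0,-4],[0,0,-4],[0,0,0]],"delta_rot":[[0,0,0],[0,0,0],[0,0,0],[0,0,0],[0,0,0],[0,0,0],[0,0,0],[0,0,0]],"jaw":[0,0,40,40,40,40,40,40]}'
```

```text
clock: 3.75
eef_pos: [0.5592, 0.3471, 0.0902]
tool_rot: [-1.57, -0.005, -0.005]
force: [-6.7, -4.9, 36.4]
opening: 0.0104
clock: 4.55
eef_pos: [0.5586, 0.3469, 0.0763]
tool_rot: [-1.571, -0.003, -0.004]
force: [0.7, 0.8, -0.7]
opening: 0.0399
```

```bash
python3 -m inch '{"linear":[[0,0,4],[0,0,0],[0,0,0],[0,0,0],[0,0,0],[0,0,0],[0,0,0]],"delta_rot":[[0,0,0],[0,0,0],[0,0,0],[0,0,0],[0,0,0],[0,0,0],[0,0,0]],"jaw":[40,0,0,0,0,0,0]}' 110
python3 -m inch '{"linear":[[0,0,40],[0,0,40],[0,0,0],[0,0,0]],"delta_rot":[[0,0,0],[0,0,0],[0,0,0],[0,0,0]],"jaw":[0,0,0,0]}'
python3 - <<'E'
from h import *
c,im=shot("wrist","w4.png"); cv2.imwrite("pics/w4c.png",im[250:480,200:480])
# manifold from top3: cover + shelf
c=cal("top"); im=cv2.imread("pics/top0.png"); H,S,V=cv2.split(cv2.cvtColor(im,cv2.COLOR_BGR2HSV))
b=np.zeros_like(S,bool); b[212:230,200:370]=1
rects(c,b&(S<60)&(V>145),.046,100,"shelf")
b[:]=0; b[175:222,215:365]=1; 
print(im[175:225,260].tolist())
E
```

```text
clock: 5.25
eef_pos: [0.5587, 0.3468, 0.0808]
tool_rot: [-1.571, -0.003, -0.004]
force: [0.2, 0.4, -1.0]
opening: 0.0114
clock: 5.65
eef_pos: [0.5578, 0.3463, 0.162]
tool_rot: [-1.573, -0.001, -0.002]
force: [-0.4, -0.4, -2.4]
opening: 0.0124
shelf ctr 592.8 78.5 size 198.4 12.3 long-axis angle 89.9 deg px [289. 216.]
[[63, 117, 156], [71, 112, 144], [87, 104, 120], [95, 99, 106], [96, 98, 102], [96, 98, 102], [95, 97, 102], [95, 98, 101], [96, 97, 101], [96, 98, 102], [96, 97, 101], [97, 98, 102], [96, 97, 102], [97, 98, 102], [97, 98, 102], [96, 97, 101], [97, 98, 102], [96, 98, 102], [97, 99, 103], [97, 98, 103], [97, 99, 103], [96, 98, 102], [97, 99, 103], [96, 98, 102], [97, 98, 103], [97, 99, 103], [97, 99, 103], [97, 99, 103], [96, 98, 102], [96, 98, 102], [97, 99, 103], [97, 98, 102], [98, 98, 102], [99, 99, 104], [93, 95, 99], [66, 67, 69], [52, 53, 55], [91, 96, 97], [143, 152, 152], [160, 170, 169], [160, 170, 169], [158, 169, 168], [160, 170, 169], [160, 170, 169], [148, 159, 158], [106, 119, 124], [68, 101, 127], [64, 118, 160], [69, 131, 176], [71, 135, 182]]
```

View pics/w4c.png

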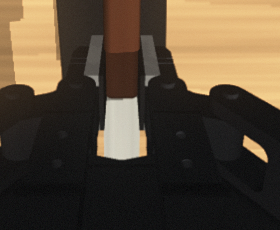

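```bash
python3 - <<'E'
from h import *
c=cal("top"); g=cv2.cvtColor(cv2.imread("pics/top0.png"),cv2.COLOR_BGR2GRAY).astype(float)
for col in (240,270,310,340):
    p=g[:,col]; d=np.diff(p)
    def edge(a,b):
        i=np.arange(a,b); w=np.abs(d[a:b]); return ((i+.5)*w).sum()/w.sum()
    r=edge(174,180),edge(207,211),edge(217,222)
    print(col,np.round(r,2),"rear %.1f"%(onz(c,[[col,r[0]]],.088)[0,0]*1e3-28),"front %.1f"%(onz(c,[[col,r[1]]],.088)[0,0]*1e3+28.5),"shelf %.1f"%(onz(c,[[col,r[2]]],.046)[0,0]*1e3+41))
p=g[195]; d=np.diff(p)
def e(a,b):
    i=np.arange(a,b); w=np.abs(d[a:b]); return ((i+.5)*w).sum()/w.sum()
l,r=e(220,229),e(349,357); print(l,r,onz(c,[[l,195],[r,195]],.088))
p=g[216]; d=np.diff(p); l,r=e(229,236),e(344,351); print(l,r,onz(c,[[l,216],[r,216]],.046))
E
```

```text
240 [176.38 209.26 219.66] rear 627.8 front 628.4 shelf 628.4
270 [176.38 209.71 219.61] rear 627.5 front 627.5 shelf 628.4
310 [176.82 209.69 219.99] rear 626.4 front 627.4 shelf 627.6
340 [176.83 209.84 220.14] rear 626.2 front 627.0 shelf 627.2
223.79268292682926 352.2368421052632 [[ 0.62418848  0.18578771  0.088     ]
 [ 0.62341498 -0.02950699  0.088     ]]
232.36363636363637 346.529702970297 [[ 0.59390445  0.17880324  0.046     ]
 [ 0.59349232 -0.02160944  0.046     ]]
```

```bash
python3 -m inch '{"linear":[[-40,0,0],[-32,-10,0],[0,-45,0],[0,-45,-10],[0,-45,-10],[0,-45,-10],[0,-45,-10],[0,-33,-6]],"delta_rot":[[0,0,0],[0,0,0],[0,0,0],[0,0,0],[0,0,0],[0,0,0],[0,0,0],[0,0,0]],"jaw":[0,0,0,0,0,0,0,0]}'
python3 -m inch '{"linear":[[0,0,0],[0,0,0]],"delta_rot":[[0,0,0],[0,0,0]],"jaw":[0,0]}'
python3 - <<'E'
from h import *
s=ctrl.observe(); print(s["eef_pos"],s["opening"])
c,im=shot("scene","s5.png"); a=im[180:360,230:450]
ct,it=shot("top","t5.png"); b=it[120:300,190:410]
cv2.imwrite("pics/v5.png",cv2.resize(np.hstack([a,b]),None,fx=1.8,fy=1.8,interpolation=cv2.INTER_CUBIC))
E
```

```text
clock: 6.5
eef_pos: [0.4782, 0.0746, 0.1086]
tool_rot: [-1.572, -0.005, 0.01]
force: [0.1, 0.6, -0.1]
opening: 0.0113
clock: 6.7
eef_pos: [0.4769, 0.0693, 0.1064]
tool_rot: [-1.575, 0.004, 0.008]
force: [0.2, 1.4, -0.4]
opening: 0.0113
[0.47690594 0.06927613 0.10637816] 0.011343134740300452
```

View pics/v5.png

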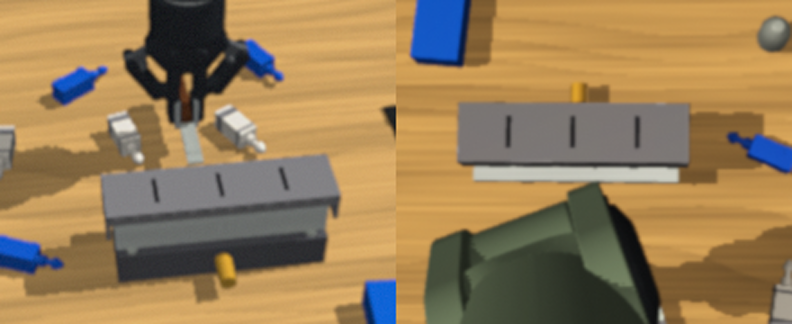

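```bash
python3 - <<'E'
from h import *
c=cal("scene"); im=cv2.imread("pics/s5.png")
x,y,z=ctrl.observe()["eef_pos"]
for dz in (-.06,-.065,-.07): print(dz,proj(c,[[x+.074,y+.008,z+dz],[x+.074,y-.008,z+dz]]).round(1).tolist())
cr=cv2.resize(im[230:290,300:380],None,fx=8,fy=8,interpolation=cv2.INTER_CUBIC); 
for i in range(0,80,10): cv2.putText(cr,str(300+i),(i*8,10),0,.4,(0,0,255)); cv2.line(cr,(i*8,0),(i*8,479),(0,0,255),1)
for i in range(0,60,10): cv2.putText(cr,str(230+i),(0,i*8+10),0,.4,(0,0,255)); cv2.line(cr,(0,i*8),(639,i*8),(0,0,255),1)
cv2.imwrite("pics/tip.png",cr)
E
```

```text
-0.06 [[344.1, 268.9], [335.4, 269.8]]
-0.065 [[344.1, 270.9], [335.3, 271.8]]
-0.07 [[344.0, 272.9], [335.3, 273.8]]
```

View pics/tip.png

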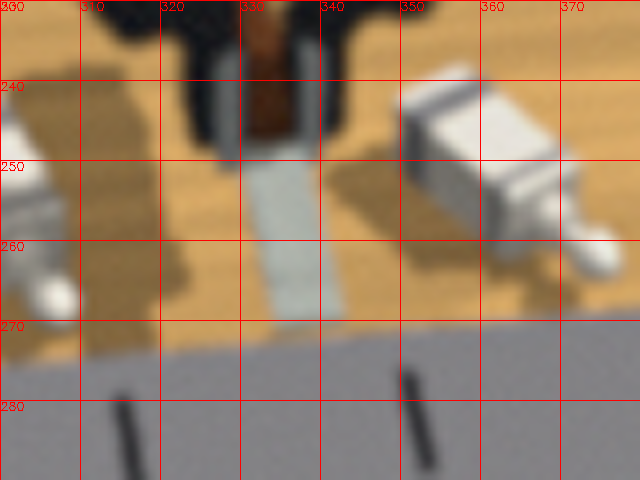

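```bash
python3 -m inch '{"linear":[[0,9,8],[0,0,0],[20,0,0],[20,0,0],[8,0,0],[0,0,0],[0,0,0]],"delta_rot":[[0,0,0],[0,0,0],[0,0,0],[0,0,0],[0,0,0],[0,0,0],[0,0,0]],"jaw":[0,0,0,0,0,0,0]}'
```

```text
clock: 7.5
eef_pos: [0.5256, 0.087, 0.1166]
tool_rot: [-1.572, -0.007, 0.016]
force: [-0.3, 0.1, -0.9]
opening: 0.0116
```

```bash
python3 -m inch '{"linear":[[0,-8,-2],[0,0,0],[6,0,0],[4,0,0],[0,0,0],[0,0,0]],"delta_rot":[[0,0,0],[0,0,0],[0,0,0],[0,0,0],[0,0,0],[0,0,0]],"jaw":[0,0,0,0,0,0]}'
```

```text
clock: 8.1
eef_pos: [0.5347, 0.0782, 0.1144]
tool_rot: [-1.573, -0.006, 0.017]
force: [-1.4, -0.4, -0.7]
opening: 0.0115
```

```bash
python3 -m inch '{"linear":[[1,0,1],[-2,0,1],[-3,0,1],[0,0,0]],"delta_rot":[[0,0,0],[0,-0.05,0],[0,-0.05,0],[0,0,0]],"jaw":[0,0,0,0]}' 120
python3 -m inch '{"linear":[[0,0,2],[0,0,1],[0,0,0]],"delta_rot":[[0,0,0],[0,0,0],[0,0,0]],"jaw":[0,0,0]}'
```

```text
clock: 8.5
eef_pos: [0.5297, 0.0781, 0.1168]
tool_rot: [-1.572, -0.085, -0.061]
force: [0.4, -0.5, -0.6]
opening: 0.0111
clock: 8.8
eef_pos: [0.5306, 0.0784, 0.1205]
tool_rot: [-1.572, -0.084, -0.06]
force: [-1.2, -0.6, -2.2]
opening: 0.0113
```

```bash
python3 -m inch '{"linear":[[-1,0,2],[0,0,2],[0,0,0]],"delta_rot":[[0,-0.03,0],[0,0,0],[0,0,0]],"jaw":[0,0,0]}' 120
python3 -m inch '{"linear":[[0,0,2],[0,0,2],[0,0,0]],"delta_rot":[[0,0,0],[0,0,0],[0,0,0]],"jaw":[0,0,0]}'
python3 - <<'E'
from h import *
shot("scene","s6.png"); shot("top","t6.png");print(ctrl.observe()["force"])
E
```

```text
clock: 9.1
eef_pos: [0.5305, 0.0782, 0.1248]
tool_rot: [-1.572, -0.106, -0.084]
force: [-0.1, 0.1, -0.8]
opening: 0.0114
clock: 9.4
eef_pos: [0.5306, 0.0782, 0.1288]
tool_rot: [-1.572, -0.104, -0.082]
force: [2.5, 1.0, -8.4]
opening: 0.0114
[ 3.02542381  1.75325972 -7.46857384]
```

```bash
python3 -m inch '{"linear":[[0,0,2],[0,0,2],[0,0,0]],"delta_rot":[[0,0,0],[0,0,0],[0,0,0]],"jaw":[0,0,0]}' 120
python3 -m inch '{"linear":[[0,0,2],[0,0,2],[0,0,0]],"delta_rot":[[0,0,0],[0,0,0],[0,0,0]],"jaw":[0,0,0]}'
python3 -m inch '{"linear":[[0,0,2],[0,0,2],[0,0,0]],"delta_rot":[[0,0,0],[0,0,0],[0,0,0]],"jaw":[0,0,0]}'
python3 - <<'E'
from h import *
c,im=shot("scene","s7.png"); t=shot("top","t7.png")[1]
cv2.imwrite("pics/v7.png",cv2.resize(np.hstack([im[190:350,250:450],t[130:290,200:400]]),None,fx=2,fy=2,interpolation=cv2.INTER_CUBIC))
E
```

```text
clock: 9.8
eef_pos: [0.5299, 0.0782, 0.1318]
tool_rot: [-1.572, -0.103, -0.08]
force: [5.2, 1.0, -15.3]
opening: 0.0111
clock: 10.1
eef_pos: [0.5291, 0.0782, 0.136]
tool_rot: [-1.573, -0.101, -0.079]
force: [-1.5, 0.5, -2.3]
opening: 0.0113
clock: 10.4
eef_pos: [0.5291, 0.0781, 0.1408]
tool_rot: [-1.573, -0.102, -0.079]
force: [-3.1, 0.2, -2.8]
opening: 0.011
```

View pics/v7.png

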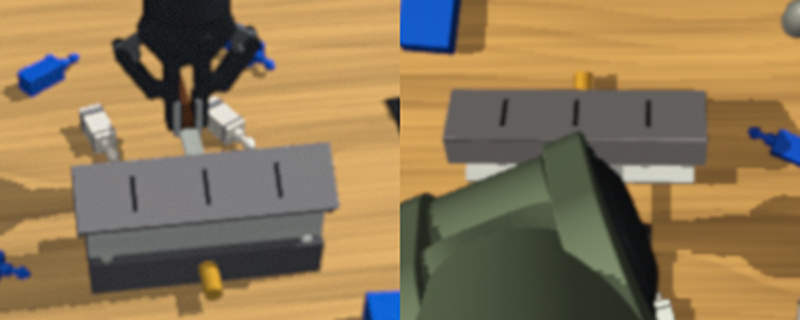

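```bash
python3 -m inch '{"linear":[[0,0,-3],[0,0,-3],[-2,0,-2],[-15,0,-2],[-20,0,-2],[-20,0,0],[-15,0,0],[0,0,0]],"delta_rot":[[0,0,0],[0,0,0],[0,0,0],[0,0,0],[0,0,0],[0,0,0],[0,0.06,0],[0,0.06,0]],"jaw":[0,0,0,0,0,0,0,0]}'
python3 -m inch '{"linear":[[0,0,20],[0,0,20],[0,40,0],[0,45,0],[0,45,0],[0,45,0],[15,45,0],[0,0,0]],"delta_rot":[[0,0,0],[0,0,0],[0,0,0],[0,0,0],[0,0,0],[0,0,0],[0,0,0],[0,0,0]],"jaw":[0,0,0,0,0,0,0,0]}'
python3 - <<'E'
from h import *
shot("top","t8.png");c,im=shot("scene","s8.png");s=ctrl.observe();print(s["eef_pos"],s["tool_rot"],s["force"]); print(R.from_rotvec(s["tool_rot"]).as_matrix().round(3))
E
```

```text
clock: 11.3
eef_pos: [0.4563, 0.0785, 0.1286]
tool_rot: [-1.572, -0.012, 0.012]
force: [-1.0, 0.2, -1.1]
opening: 0.011
clock: 12.1
eef_pos: [0.4748, 0.3069, 0.1718]
tool_rot: [-1.566, -0.013, -0.001]
force: [-0.6, -1.2, -1.3]
opening: 0.0113
[0.47426658 0.30152763 0.17136727] [-1.57011266 -0.0085374  -0.00213899] [ 0.44282885 -1.64972244 -1.36591439]
[[ 1.     0.007 -0.004]
 [ 0.004  0.001  1.   ]
 [ 0.007 -1.     0.001]]
```

```bash
python3 -m inch '{"linear":[[45,18,-20],[45,18,-20],[6,2,-20],[0,0,0],[0,0,0]],"delta_rot":[[0,0,0],[0,0,0],[0,0,0],[0,0,0],[0,0,0]],"jaw":[0,0,0,0,0]}'
python3 - <<'E'
from h import *
c,im=shot("scene","s9.png"); w=shot("wrist","w9.png")[1]
cv2.imwrite("pics/v9.png",np.hstack([cv2.resize(im[180:340,360:560],(400,320),interpolation=cv2.INTER_CUBIC),cv2.resize(w,(400,320)),cv2.resize(w,(1,320))]))
E
```

```text
clock: 12.7
eef_pos: [0.5715, 0.3329, 0.1112]
tool_rot: [-1.573, -0.006, -0.007]
force: [0.8, -0.6, -1.0]
opening: 0.0115
```

View pics/v9.png

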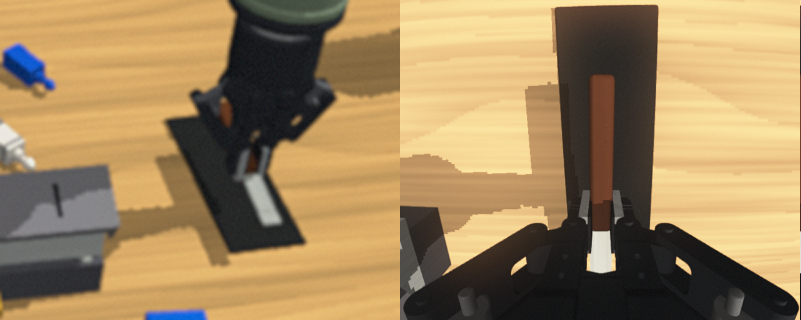

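```bash
python3 -m inch '{"linear":[[0,5,-15],[0,0,-11],[0,0,0],[0,0,0]],"delta_rot":[[0,0,0],[0,0,0],[0,0,0],[0,0,0]],"jaw":[0,0,0,0]}' 100
python3 -m inch '{"linear":[[0,0,-1],[0,0,0],[0,0,0],[0,0,30],[0,0,45],[0,0,45],[0,0,0]],"delta_rot":[[0,0,0],[0,0,0],[0,0,0],[0,0,0],[0,0,0],[0,0,0],[0,0,0]],"jaw":[0,45,45,45,45,85,85]}'
```

```text
clock: 13.2
eef_pos: [0.5703, 0.3388, 0.0863]
tool_rot: [-1.571, -0.008, -0.008]
force: [0.6, -0.1, -0.3]
opening: 0.0117
clock: 13.9
eef_pos: [0.5698, 0.3383, 0.2098]
tool_rot: [-1.571, -0.008, -0.007]
force: [1.1, -0.1, -0.6]
opening: 0.0728
```

```bash
python3 - <<'E'
from h import *
s=ctrl.observe(); print(s["joints"].round(2))
out=[]
shot("top","t10.png"); shot("scene","s10.png")
for n,f,b in(("top","t10.png",(150,235,200,380)),("scene","s10.png",(230,330,260,450))):
    c=cal(n); im=cv2.imread("pics/"+f); r0,r1,c0,c1=b; sub=im[r0:r1,c0:c1]; H,S,V=cv2.split(cv2.cvtColor(sub,cv2.COLOR_BGR2HSV))
    print(n,[sub[i,(c1-c0)//2-12].tolist() for i in range(0,r1-r0,4)])
    m=((S<40)&(V>85)&(V<140)).astype(np.uint8)
    m=cv2.morphologyEx(m,cv2.MORPH_CLOSE,np.ones((5,5))); m=cv2.morphologyEx(m,cv2.MORPH_OPEN,np.ones((5,5)))
    k=max(cv2.findContours(m,0,1)[0],key=cv2.contourArea)
    q=cv2.approxPolyDP(k,5,True)[:,0]+[c0,r0]; print(q.tolist())
    cv2.polylines(sub,[q-[c0,r0]],True,(0,0,255),1); out.append(cv2.resize(sub,(400,300)))
cv2.imwrite("pics/v10.png",np.hstack(out))
E
```

```text
[-0.6   0.68 -0.05  1.58  0.05  0.88  0.91]
top [[74, 140, 187], [75, 142, 190], [70, 132, 179], [72, 138, 185], [74, 139, 187], [66, 125, 169], [85, 109, 131], [88, 89, 94], [88, 89, 94], [62, 64, 67], [55, 56, 59], [55, 56, 60], [55, 56, 59], [49, 50, 52], [43, 44, 46], [44, 45, 48], [109, 116, 116], [110, 116, 116], [47, 85, 116], [46, 88, 121], [45, 84, 115], [47, 86, 118]]
[[225, 193], [317, 176], [227, 175]]
scene [[93, 153, 195], [97, 159, 201], [91, 151, 194], [100, 166, 211], [105, 172, 219], [74, 121, 152], [63, 105, 135], [100, 166, 211], [92, 153, 195], [92, 151, 193], [90, 86, 87], [92, 89, 91], [92, 90, 92], [91, 89, 89], [94, 91, 93], [117, 115, 117], [132, 128, 131], [132, 129, 132], [73, 73, 71], [106, 107, 104], [105, 108, 105], [81, 81, 79], [55, 54, 52], [51, 50, 48], [53, 49, 49]]
[[413, 265], [288, 274], [294, 317], [409, 310], [417, 293]]
```

View pics/v10.png

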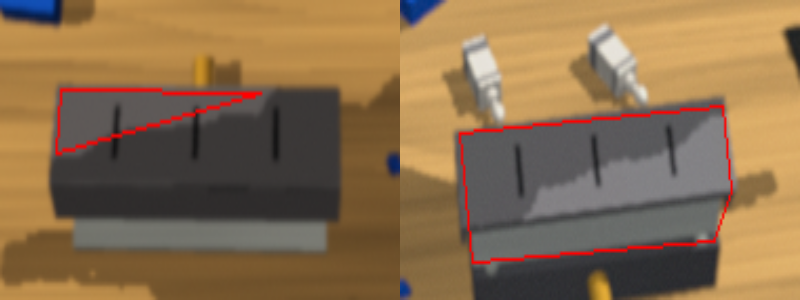

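```bash
python3 - <<'E'
from h import *
a=[[226.1,174.9],[352.1,175.5],[353.9,203],[223.4,201.8]]
b=[[417.7,293.3],[290,310],[287.6,274.3],[413,265]]
ca,cb=cal("top"),cal("scene")
P=[]
for p,q in zip(a,b):
    o1,d1=ray(ca,[p]);o2,d2=ray(cb,[q]);d1,d2=d1[0],d2[0]
    t=np.linalg.lstsq(np.c_[d1,-d2],o2-o1,rcond=None)[0]; x1=o1+t[0]*d1;x2=o2+t[1]*d2
    P.append((x1+x2)/2); print(((x1+x2)/2*1e3).round(1),"gap",(np.linalg.norm(x1-x2)*1e3).round(1))
P=np.array(P); f=(P[2]+P[3])/2; r=(P[0]+P[1])/2; print("front",f,"rear",r,"tilt",np.arctan2(f[2]-r[2],r[0]-f[0]))
E
```

```text
[660.1 183.2  79.5] gap 2.3
[659.9 -29.9  71.4] gap 0.9
[608.  -29.3 102.1] gap 4.2
[611.2 184.5  97.6] gap 0.7
front [0.60959714 0.07762458 0.09982071] rear [0.66000622 0.07661021 0.07545207] tilt 0.4502940145509544
```

```bash
python3 -m inch '{"linear":[[15,0,10],[15,-20,0],[15,-30,0],[15,-30,0],[15,-30,0],[8,-30,0],[0,-30,0],[0,-30,0]],"delta_rot":[[0,0,-0.15],[0,0,-0.15],[0,0,-0.15],[0,0,-0.15],[0,0,-0.15],[0,0,-0.15],[0,0,-0.15],[0,0,-0.15]],"jaw":[85,85,85,85,85,85,85,85]}'
python3 -m inch '{"linear":[[0,-15,0],[0,0,0],[0,0,0],[0,0,0],[0,0,0],[0,0,0]],"delta_rot":[[0,0,-0.15],[0,0,-0.15],[0,0,-0.07],[0,0.15,0],[0,0.15,0],[0,0,0]],"jaw":[85,85,85,85,85,85]}'
python3 - <<'E'
from h import *
s=ctrl.observe(); print(s["eef_pos"],s["joints"].round(2)); print(R.from_rotvec(s["tool_rot"]).as_matrix().round(3))
c=cal("scene"); o,d=ray(c,[[357,334]]); print("barb", (o+d[0]*(.672-o[0])/d[0,0]).round(3))
E
```

```text
clock: 14.8
eef_pos: [0.6489, 0.1338, 0.2043]
tool_rot: [-1.371, 0.944, -0.93]
force: [0.6, 1.1, -0.1]
opening: 0.0849
clock: 15.4
eef_pos: [0.6453, 0.1104, 0.1965]
tool_rot: [-1.447, 1.459, -1.054]
force: [0.6, -0.6, -1.2]
opening: 0.0852
[0.64527751 0.11044519 0.19645567] [-0.42  0.86  0.34  1.37 -0.31  1.3  -0.03]
[[-0.016 -0.325  0.946]
 [-1.    -0.005 -0.019]
 [ 0.011 -0.946 -0.325]]
barb [0.672 0.081 0.007]
```

```bash
python3 -m inch '{"linear":[[10,-16,-5],[9,-16,-8],[0,0,0],[0,0,0]],"delta_rot":[[0,0,0.01],[0,0,0],[0,0,0],[0,0,0]],"jaw":[85,85,85,85]}'
python3 - <<'E'
from h import *
c,im=shot("wrist","w11.png"); t=shot("top","t11.png")[1]; s=shot("scene","s11.png")[1]; print(ctrl.observe()["eef_pos"])
cv2.imwrite("pics/v11.png",np.hstack([cv2.resize(im,(400,300)),cv2.resize(s[150:330,230:470],(400,300),interpolation=cv2.INTER_CUBIC)]))
E
```

```text
clock: 15.8
eef_pos: [0.6654, 0.0748, 0.1792]
tool_rot: [-1.448, 1.444, -1.054]
force: [-0.6, 0.2, 0.8]
opening: 0.0853
[0.66520403 0.07561034 0.17981604]
```

View pics/v11.png

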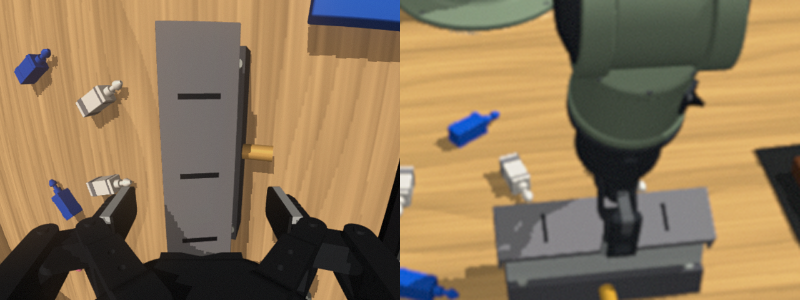

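```bash
python3 -m inch '{"linear":[[-6,1,-16],[-6,1,-16],[-5,1,-13],[0,0,0]],"delta_rot":[[0,0,0],[0,0,0],[0,0,0],[0,0,0]],"jaw":[85,85,85,85]}'
python3 -c "
from h import *
c=cal('wrist'); print(proj(c,[[.6325,.0775,.092],[.6325,.11,.092],[.6325,.18,.092]]).round(), ctrl.observe()['eef_pos'])
c,im=shot('wrist','w12.png'); print([im[r,c0].tolist() for r in (60,) for c0 in range(200,460,12)])"
```

```text
clock: 16.35
eef_pos: [0.6479, 0.081, 0.1355]
tool_rot: [-1.445, 1.439, -1.053]
force: [-0.0, 0.0, 0.9]
opening: 0.0849
[[316. 345.]
 [315. 264.]
 [312.  44.]] [0.64792675 0.08103778 0.13552367]
[[103, 155, 197], [110, 162, 206], [106, 157, 201], [111, 114, 125], [114, 119, 128], [112, 117, 126], [113, 118, 126], [113, 116, 124], [110, 113, 119], [110, 114, 121], [108, 113, 121], [110, 112, 120], [108, 113, 119], [108, 110, 118], [107, 110, 119], [108, 112, 120], [104, 107, 117], [102, 108, 117], [106, 112, 122], [95, 144, 184], [95, 146, 187], [98, 148, 191]]
```

```bash
python3 -m inch '{"linear":[[3,0,-3],[0,0,0],[0,0,0],[0,0,0],[0,0,0],[0,0,0]],"delta_rot":[[0,0,0],[0,0,0],[0,0,0],[0,0,0],[0,0,0],[0,0,0]],"jaw":[85,40,40,40,40,40]}' 50
python3 -m inch '{"linear":[[0,0,10],[0,0,15],[0,0,20],[0,0,20],[0,0,20],[0,0,0]],"delta_rot":[[0,0,0],[0,0,0],[0,0,0],[0,0,0],[0,0,0],[0,0,0]],"jaw":[40,40,40,40,40,40]}' 70
python3 - <<'E'
from h import *
c,im=shot("wrist","w13.png"); s=shot("scene","s13.png")[1]; print(ctrl.observe()["eef_pos"])
cv2.imwrite("pics/v13.png",np.hstack([cv2.resize(im,(400,300)),cv2.resize(s[130:350,220:480],(400,300),interpolation=cv2.INTER_CUBIC)]))
E
```

```text
clock: 17.0
eef_pos: [0.6487, 0.0813, 0.1382]
tool_rot: [-1.451, 1.446, -1.046]
force: [-0.6, 1.3, -1.6]
opening: 0.0559
clock: 17.6
eef_pos: [0.6501, 0.0807, 0.2323]
tool_rot: [-1.447, 1.442, -1.05]
force: [0.6, -0.8, -0.5]
opening: 0.0547
[0.64923077 0.0808858  0.22949714]
```

View pics/v13.png

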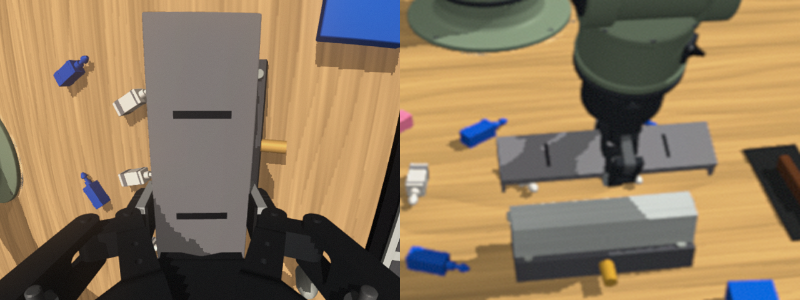

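```bash
python3 -m inch '{"linear":[[0,0,10],[0,0,0],[-5,-40,0],[-10,-45,0],[-10,-45,0],[-10,-45,0],[-10,-45,0],[-10,-45,0]],"delta_rot":[[0,-0.15,0],[0,-0.15,0],[0,-0.02,0],[0,0,0.1],[0,0,0.1],[0,0,0],[0,0,0],[0,0,0]],"jaw":[40,40,40,40,40,40,40,40]}' 70
python3 -m inch '{"linear":[[-10,-45,0],[-10,-45,0],[0,-20,0],[0,0,0],[0,0,0]],"delta_rot":[[0,0,0],[0,0,0],[0,0,0],[0,0,0],[0,0,0]],"jaw":[40,40,40,40,40]}'
python3 - <<'E'
from h import *
s=ctrl.observe(); print(s["eef_pos"],s["joints"].round(2)); print(R.from_rotvec(s["tool_rot"]).as_matrix().round(3))
E
```

```text
clock: 18.5
eef_pos: [0.5894, -0.1832, 0.2326]
tool_rot: [-1.311, 1.048, -1.052]
force: [0.8, -0.8, -1.0]
opening: 0.0554
clock: 19.0
eef_pos: [0.5628, -0.3045, 0.2293]
tool_rot: [-1.312, 1.059, -1.056]
force: [0.2, 0.5, -2.1]
opening: 0.0553
[ 0.5627572  -0.30454458  0.22929316] [ 0.2   0.65  0.31  1.64 -0.22  0.9   0.8 ]
[[ 0.205 -0.009  0.979]
 [-0.979 -0.008  0.205]
 [ 0.006 -1.    -0.01 ]]
```

```bash
python3 -m inch '{"linear":[[5,-10,-35],[0,0,-40],[0,0,-40],[0,0,-15],[0,0,0],[0,0,-4],[0,0,0]],"delta_rot":[[0,0,0],[0,0,0],[0,0,0],[0,0,0],[0,0,0],[0,0,0],[0,0,0]],"jaw":[40,40,40,40,40,40,40]}'
python3 -m inch '{"linear":[[0,0,-4],[0,0,0]],"delta_rot":[[0,0,0],[0,0,0]],"jaw":[40,40]}'
```

```text
clock: 19.7
eef_pos: [0.5712, -0.3074, 0.0933]
tool_rot: [-1.312, 1.051, -1.05]
force: [0.3, 0.9, -0.2]
opening: 0.0552
clock: 19.9
eef_pos: [0.5724, -0.3077, 0.0916]
tool_rot: [-1.311, 1.048, -1.053]
force: [-0.4, 0.5, -1.1]
opening: 0.0552
```

```bash
python3 -m inch '{"linear":[[0,-5,-5],[0,0,-3],[0,0,0]],"delta_rot":[[0,0,0],[0,0,0],[0,0,0]],"jaw":[40,40,40]}'
python3 -m inch '{"linear":[[0,0,-3],[0,0,-2],[0,0,0]],"delta_rot":[[0,0,0],[0,0,0],[0,0,0]],"jaw":[40,40,40]}'
```

```text
clock: 20.2
eef_pos: [0.573, -0.3137, 0.0844]
tool_rot: [-1.31, 1.046, -1.055]
force: [-0.6, -0.0, -0.3]
opening: 0.0553
clock: 20.5
eef_pos: [0.5732, -0.3141, 0.0824]
tool_rot: [-1.308, 1.046, -1.056]
force: [-0.2, 0.7, -0.5]
opening: 0.0552
```

```bash
python3 -m inch '{"linear":[[0,0,-3],[0,0,-3],[0,0,0]],"delta_rot":[[0,0,0],[0,0,0],[0,0,0]],"jaw":[40,40,40]}'
```

```text
clock: 20.8
eef_pos: [0.5742, -0.3148, 0.0822]
tool_rot: [-1.307, 1.042, -1.057]
force: [-0.1, 0.3, -2.1]
opening: 0.0553
```

```bash
python3 -m inch '{"linear":[[-1,0,-6],[0,0,0]],"delta_rot":[[0,0,0],[0,0,0]],"jaw":[40,40]}'
python3 - <<'E'
from h import *
s=ctrl.observe(); print(s["force"],s["eef_pos"])
a=shot("wrist","w14.png")[1]; b=shot("scene","s14.png")[1]
cv2.imwrite("pics/v14.png",np.hstack([cv2.resize(a,(400,300)),cv2.resize(b[200:380,30:270],(400,300),interpolation=cv2.INTER_CUBIC)]))
E
```

```text
clock: 21.0
eef_pos: [0.5752, -0.3154, 0.0819]
tool_rot: [-1.304, 1.037, -1.061]
force: [0.2, -0.5, -1.4]
opening: 0.055
[ 0.18250752 -0.45151306 -1.38473478] [ 0.57520504 -0.31543116  0.0818754 ]
```

View pics/v14.png

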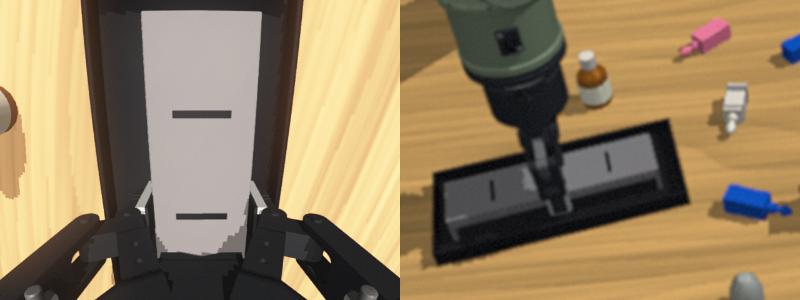

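```bash
python3 -m inch '{"linear":[[0,0,0],[0,0,0],[0,0,5],[0,0,20],[0,0,40],[0,0,40]],"delta_rot":[[0,0,0],[0,0,0],[0,0,0],[0,0,0],[0,0,0],[0,0,0]],"jaw":[68,68,68,68,68,68]}'
python3 -m inch '{"linear":[[0,20,40],[-20,40,0],[-20,40,0],[0,40,0],[0,40,0],[0,40,0]],"delta_rot":[[0,0,0.15],[0,0,0.15],[0,0,0.15],[0,0,0.15],[0,0,0.15],[0,0,0]],"jaw":[68,68,68,68,68,68]}'
python3 - <<'E'
from h import *
s=ctrl.observe(); print(s["eef_pos"],s["joints"].round(2)); print(R.from_rotvec(s["tool_rot"]).as_matrix().round(3))
c,im=shot("top","t15.png"); H,S,V=cv2.split(cv2.cvtColor(im,cv2.COLOR_BGR2HSV))
rects(c,(S<90)&(V>140)&(np.arange(480)[:,None]>225),.02,60,"cart")
b=np.zeros_like(S,bool); b[185:285,425:595]=1
rects(c,b&(S<60)&(V>55),.06,300,"cover")
rects(c,b&(V<45),.02,300,"tray")
E
```

```text
clock: 21.7
eef_pos: [0.572, -0.3139, 0.1827]
tool_rot: [-1.308, 1.048, -1.052]
force: [0.9, 0.1, -0.0]
opening: 0.0678
clock: 22.3
eef_pos: [0.5297, -0.0939, 0.2318]
tool_rot: [-1.523, 0.455, -0.481]
force: [1.8, -1.0, -0.3]
opening: 0.068
[ 0.52971031 -0.09391899  0.2318075 ] [-0.01  0.47  0.1   1.91 -0.06  0.74  1.09]
[[ 0.827  0.015  0.563]
 [-0.563 -0.008  0.827]
 [ 0.017 -1.     0.002]]
cart ctr 476.5 9.6 size 59.7 22.8 long-axis angle 14.1 deg px [329. 285.]
cart ctr 480.8 135.3 size 58.5 22.4 long-axis angle 27.3 deg px [259. 282.]
cover ctr 596.3 -389.1 size 67.3 44.0 long-axis angle 15.4 deg px [560. 214.]
tray ctr 589.3 -418.2 size 116.8 49.6 long-axis angle 11.9 deg px [570. 218.]
```

View pics/t15.png

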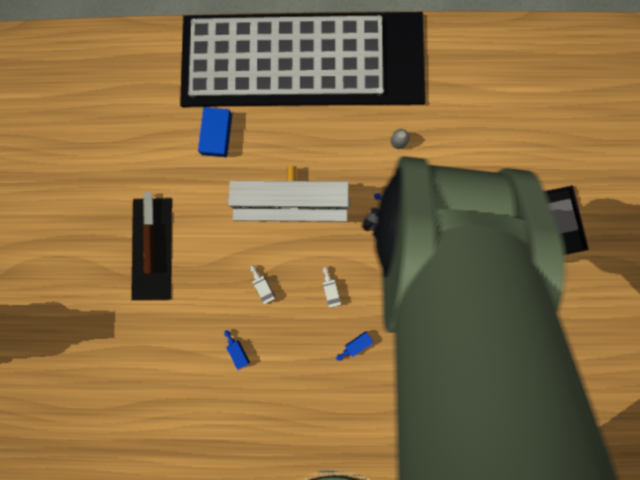

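```bash
python3 -m inch '{"linear":[[0,-15,0],[0,-15,0],[0,-3,0],[0,0,0],[0,0,0],[0,0,0]],"delta_rot":[[0,0,0.15],[0,0,0.15],[0,0,0.15],[0,0,0.14],[0,0,0],[0,0,0]],"jaw":[45,45,45,45,45,45]}'
cat >> h.py <<'E'
def carts(c,im,minarea=300):
    """white bodies: strip stem by opening, principal direction by stem side"""
    H,S,V=cv2.split(cv2.cvtColor(im,cv2.COLOR_BGR2HSV)); out=[]
    m=((S<75)&(V>75)).astype(np.uint8); m[330:]=0
    m=cv2.morphologyEx(m,cv2.MORPH_CLOSE,np.ones((3,3)))
    for k in cv2.findContours(m,0,1)[0]:
        a=cv2.contourArea(k)
        if a<minarea or a>9000: continue
        one=np.zeros_like(m); cv2.drawContours(one,[k],-1,1,-1)
        w=np.sqrt(a/2.2); n=int(w*.75)|1
        body=cv2.morphologyEx(one,cv2.MORPH_OPEN,cv2.getStructuringElement(cv2.MORPH_ELLIPSE,(n,n)))
        kb=max(cv2.findContours(body,0,1)[0],key=cv2.contourArea,default=None)
        if kb is None: continue
        P=onz(c,kb[:,0],.022)[:,:2]*1e3; r=cv2.minAreaRect(P.astype(np.float32))
        st=onz(c,[np.argwhere((one>0)&(cv2.dilate(body,np.ones((5,5)))==0)).mean(0)[::-1]],.011)[0,:2]*1e3 if ((one>0)&(cv2.dilate(body,np.ones((5,5)))==0)).any() else np.array([np.nan]*2)
        d=st-np.array(r[0]); print("px",kb[:,0].mean(0).round(),"body ctr",np.round(r[0],1),"size",np.round(r[1],1),"ang",round(r[2],1),"stemdir deg",np.degrees(np.arctan2(d[1],d[0])).round(1),"stemdist",np.linalg.norm(d).round(1))
E
python3 - <<'E'
from h import *
s=ctrl.observe(); print(s["eef_pos"]); print(R.from_rotvec(s["tool_rot"]).as_matrix().round(3)[:,0])
c,im=shot("wrist","w16.png"); carts(c,im)
E
```

```text
clock: 22.95
eef_pos: [0.5303, -0.1181, 0.2327]
tool_rot: [-1.567, -0.007, -0.016]
force: [0.2, 0.0, -0.2]
opening: 0.045
[ 0.53030363 -0.11807351  0.23265959]
[ 1.    -0.006  0.014]
px [395. 311.] body ctr [612.6 -51.4] size [38.  10.5] ang 24.4 stemdir deg -156.1 stemdist 16.7
px [248. 310.] body ctr [ 610.  -181.5] size [10.7 40.8] ang 66.9 stemdir deg 146.8 stemdist 7.7
px [618. 142.] body ctr [465.  125.7] size [41.9 42.8] ang 81.3 stemdir deg 16.1 stemdist 18.6
px [309. 137.] body ctr [ 465.1 -125.6] size [22.4 48.3] ang 82.2 stemdir deg -8.8 stemdist 33.7
px [475. 133.] body ctr [461.9   2.5] size [47.6 29.2] ang 13.0 stemdir deg 21.8 stemdist 34.3
px [54. 80.] body ctr [ 417.7 -319. ] size [32.1 21.2] ang 80.6 stemdir deg nan stemdist nan
px [111.  90.] body ctr [ 427.7 -272.9] size [16. 29.] ang 76.8 stemdir deg -112.5 stemdist 19.7
```

```bash
python3 -m inch '{"linear":[[-30,-3,-30],[-30,-3,-30],[-13,0,-30],[0,0,0],[0,0,0]],"delta_rot":[[0,0,-0.134],[0,0,0],[0,0,0],[0,0,0],[0,0,0]],"jaw":[45,45,45,45,45]}'
python3 - <<'E'
from h import *
s=ctrl.observe(); print(s["eef_pos"]); print(R.from_rotvec(s["tool_rot"]).as_matrix().round(3)[:,0])
c,im=shot("wrist","w17.png"); print(proj(c,[[.465-.02,-.1256+.003,.022],[.465+.02,-.1256-.003,.022]]).round())
H,S,V=cv2.split(cv2.cvtColor(im,cv2.COLOR_BGR2HSV))
m=(S<75)&(V>110); 
for r in range(200,420,20):
    i=np.flatnonzero(m[r,200:440])+200; print(r,(i.min(),i.max()) if len(i) else None)
E
```

```text
clock: 23.5
eef_pos: [0.4563, -0.1237, 0.1421]
tool_rot: [-1.566, 0.111, -0.14]
force: [0.9, 0.8, 0.9]
opening: 0.0452
[ 0.4563195  -0.12370392  0.14214479]
[ 0.987 -0.159  0.018]
[[317. 241.]
 [318. 306.]]
200 None
220 None
240 (np.int64(298), np.int64(337))
260 (np.int64(299), np.int64(336))
280 (np.int64(299), np.int64(336))
300 (np.int64(299), np.int64(337))
320 (np.int64(314), np.int64(323))
340 None
360 None
380 None
400 None
```

```bash
python3 -m inch '{"linear":[[0,0,-25],[0,0,-25],[0,0,-12],[0,0,0],[0,0,0],[0,0,0],[0,0,0],[0,0,0]],"delta_rot":[[0,0,0],[0,0,0],[0,0,0],[0,0,0],[0,0,0],[0,0,0],[0,0,0],[0,0,0]],"jaw":[45,45,45,45,45,10,10,10]}' 60
python3 -m inch '{"linear":[[0,0,0],[0,0,0]],"delta_rot":[[0,0,0],[0,0,0]],"jaw":[10,10]}'
```

```text
clock: 24.35
eef_pos: [0.4645, -0.1241, 0.0867]
tool_rot: [-1.567, 0.101, -0.153]
force: [-0.4, -0.6, 0.6]
opening: 0.0199
clock: 24.55
eef_pos: [0.4649, -0.1242, 0.0874]
tool_rot: [-1.567, 0.1, -0.154]
force: [1.2, 0.2, -0.2]
opening: 0.02
```

```bash
python3 - <<'E'
from h import *
s=ctrl.observe(); print(s["joints"].round(3),s["joint_torque"].round(1),s["force"],s["ft_torque"])
E
```

```text
[ 0.153  0.662 -0.018  2.131  0.03   0.315  1.52 ] [ -0.  -83.9   3.  -15.1   0.   -0.2  -0. ] [ 1.20010454  0.21819705 -0.18268478] [0.02943315 0.00898102 0.00084671]
```

```bash
python3 -m inch '{"linear":[[0,0,0],[0,0,0],[-8,0,-8],[0,0,0],[0,0,0]],"delta_rot":[[0,0,0],[0,0,0],[0,0,0],[0,0,0],[0,0,0]],"jaw":[45,45,45,45,45]}'
```

```text
clock: 25.05
eef_pos: [0.4571, -0.1242, 0.0795]
tool_rot: [-1.567, 0.1, -0.154]
force: [-0.4, 1.1, -0.1]
opening: 0.045
```

```bash
python3 -m inch '{"linear":[[0,0,-2],[0,0,0],[0,0,0],[0,0,0],[0,0,0],[0,0,0]],"delta_rot":[[0,0,0],[0,0,0],[0,0,0],[0,0,0],[0,0,0],[0,0,0]],"jaw":[45,45,10,10,10,10]}' 70
python3 -m inch '{"linear":[[0,0,0]],"delta_rot":[[0,0,0]],"jaw":[10]}'
python3 -c "
from h import *
s=ctrl.observe();print(s['eef_pos'],R.from_rotvec(s['tool_rot']).as_matrix().round(4).tolist())"
```

```text
clock: 25.65
eef_pos: [0.4582, -0.1243, 0.0784]
tool_rot: [-1.567, 0.099, -0.155]
force: [0.5, -0.1, -0.1]
opening: 0.0204
clock: 25.75
eef_pos: [0.4583, -0.1243, 0.0784]
tool_rot: [-1.567, 0.099, -0.155]
force: [0.9, 1.4, -0.8]
opening: 0.0203
[ 0.45825377 -0.1242777   0.07837387] [[0.9863, 0.0357, 0.1611], [-0.1611, -0.0029, 0.9869], [0.0357, -0.9994, 0.0029]]
```

```bash
python3 - <<'E'
from h import *
c=cal("top"); im=cv2.imread("pics/t15.png"); g=cv2.cvtColor(im,cv2.COLOR_BGR2GRAY).astype(float)
print([int(v) for v in g[172:226,270]]); print([int(v) for v in g[190,222:240]],[int(v) for v in g[190,340:356]])
d=lambda p:np.abs(np.diff(p))
def e(p,a,b):
    w=d(p)[a:b]; return ((np.arange(a,b)+.5)*w).sum()/w.sum()
for r in (186,190,195,200,203):
    l,q=e(g[r],224,236),e(g[r],342,354); P=onz(c,[[l,r],[q,r]],.084); print(r,(P*1e3).round(1)[:,:2].tolist(), "mid y %.1f"%(P[:,1].mean()*1e3))
E
python3 -m inch '{"linear":[[0,0,25],[0,0,30],[0,0,30],[0,0,0],[0,0,0]],"delta_rot":[[0,0,0],[0,0,0],[0,0,0],[0,0,0],[0,0,0]],"jaw":[10,10,10,10,10]}'
python3 - <<'E'
from h import *
c,im=shot("wrist","w18.png"); H,S,V=cv2.split(cv2.cvtColor(im,cv2.COLOR_BGR2HSV)); m=(S<75)&(V>110)
for r in range(220,400,20):
    i=np.flatnonzero(m[r,200:440])+200; print(r,(i.min(),i.max()) if len(i) else None)
E
```

```text
[132, 130, 129, 132, 134, 135, 140, 145, 147, 153, 168, 177, 179, 178, 178, 177, 177, 176, 178, 181, 181, 180, 176, 176, 178, 181, 181, 179, 177, 178, 180, 180, 176, 149, 92, 52, 82, 149, 176, 181, 181, 181, 180, 177, 176, 177, 178, 166, 132, 132, 142, 147, 150, 149]
[154, 153, 153, 153, 153, 153, 157, 165, 173, 176, 176, 176, 176, 176, 176, 177, 177, 177] [185, 186, 186, 186, 186, 186, 181, 158, 116, 92, 88, 87, 88, 88, 88, 88]
186 [[640.2, 177.6], [639.4, -22.3]] mid y 77.7
190 [[633.4, 178.0], [632.6, -22.0]] mid y 78.0
195 [[624.8, 177.6], [624.1, -21.9]] mid y 77.8
200 [[616.3, 178.5], [615.7, -22.1]] mid y 78.2
203 [[611.2, 179.3], [610.6, -22.0]] mid y 78.6
clock: 26.25
eef_pos: [0.4575, -0.1241, 0.1655]
tool_rot: [-1.567, 0.1, -0.154]
force: [0.1, 1.4, -0.8]
opening: 0.0203
220 None
240 None
260 (np.int64(298), np.int64(345))
280 (np.int64(294), np.int64(350))
300 (np.int64(296), np.int64(347))
320 (np.int64(296), np.int64(347))
340 (np.int64(297), np.int64(346))
360 (np.int64(296), np.int64(347))
380 (np.int64(287), np.int64(356))
```

```bash
python3 -m inch '{"linear":[[10,30,0],[10,35,0],[10,35,0],[10,25,-15],[5,2,-10],[0,0,0],[0,0,0]],"delta_rot":[[0,0,0.08],[0,0,0.074],[0,0,0],[0,0,0],[0,0,0],[0,0,0],[0,0,0]],"jaw":[10,10,10,10,10,10,10]}'
cat > st.py <<'E'
from h import *
s=ctrl.observe();M=R.from_rotvec(s["tool_rot"]).as_matrix();print(s["eef_pos"].round(4),"x_tool",M[:,0].round(3),"jaw",M[:,2].round(3),"F",s["force"].round(1),"open",round(s["opening"],4))
E
python3 st.py
```

```text
clock: 27.0
eef_pos: [0.501, 0.0064, 0.1333]
tool_rot: [-1.569, -0.017, -0.023]
force: [-0.0, 0.6, -0.8]
opening: 0.0201
[0.501  0.0064 0.1333] x_tool [ 1.    -0.004  0.025] jaw [0.004 1.    0.002] F [-0.   0.6 -0.8] open 0.0201
```

```bash
python3 -m inch '{"linear":[[10,-2.4,0],[10,0,0],[10,0,0],[8,0,0],[0,0,0],[0,0,0]],"delta_rot":[[0,-0.01,0],[0,0,0],[0,0,0],[0,0,0],[0,0,0],[0,0,0]],"jaw":[10,10,10,10,10,10]}'; python3 st.py
```

```text
clock: 27.6
eef_pos: [0.5427, -0.0, 0.1343]
tool_rot: [-1.569, -0.022, -0.036]
force: [0.0, 0.7, -0.6]
opening: 0.0204
[ 0.5427 -0.      0.1343] x_tool [ 0.999 -0.009  0.037] jaw [0.009 1.    0.001] F [ 0.   0.7 -0.6] open 0.0204
```

```bash
python3 -m inch '{"linear":[[0,4,-1],[0,0,0],[0,0,0]],"delta_rot":[[0,0,0.003],[0,0,0],[0,0,0]],"jaw":[10,10,10]}'; python3 st.py
```

```text
clock: 27.9
eef_pos: [0.5421, 0.0045, 0.1332]
tool_rot: [-1.569, -0.024, -0.033]
force: [-1.0, 0.9, -0.6]
opening: 0.0207
[0.5421 0.0045 0.1332] x_tool [ 0.999 -0.006  0.037] jaw [0.006 1.    0.001] F [-1.   0.9 -0.6] open 0.0207
```

```bash
python3 -m inch '{"linear":[[5,0,0],[5,0,0],[5,0,0],[0,0,0]],"delta_rot":[[0,0,0],[0,0,0],[0,0,0],[0,0,0]],"jaw":[10,10,10,10]}' 100; python3 st.py
```

```text
clock: 28.3
eef_pos: [0.5584, 0.0044, 0.1334]
tool_rot: [-1.57, -0.025, -0.033]
force: [0.1, -1.8, -0.3]
opening: 0.0196
[0.5584 0.0044 0.1334] x_tool [ 0.999 -0.006  0.037] jaw [0.006 1.    0.001] F [ 0.1 -1.8 -0.3] open 0.0196
```

In the bore about 6 mm past the face with little resistance; continue.

```bash
python3 -m inch '{"linear":[[5,0,0],[5,0,0],[0,0,0]],"delta_rot":[[0,0,0],[0,0,0],[0,0,0]],"jaw":[10,10,10]}'; python3 st.py
python3 -m inch '{"linear":[[5,0,0],[0,0,0]],"delta_rot":[[0,0,0],[0,0,0]],"jaw":[10,10]}'; python3 st.py
```

```text
clock: 28.6
eef_pos: [0.5689, 0.0041, 0.1331]
tool_rot: [-1.57, -0.023, -0.033]
force: [-0.1, -0.3, 1.3]
opening: 0.0197
[0.5689 0.0041 0.1331] x_tool [ 0.999 -0.006  0.036] jaw [0.006 1.    0.001] F [-0.1 -0.3  1.3] open 0.0197
clock: 28.8
eef_pos: [0.5749, 0.004, 0.1332]
tool_rot: [-1.57, -0.024, -0.034]
force: [7.9, -1.9, -2.3]
opening: 0.0197
[0.5749 0.004  0.1332] x_tool [ 0.999 -0.006  0.037] jaw [0.006 1.    0.001] F [ 7.9 -1.9 -2.3] open 0.0197
```

```bash
python3 -m inch '{"linear":[[4,0,0],[0,0,0]],"delta_rot":[[0,0,0],[0,0,0]],"jaw":[10,10]}'; python3 st.py
python3 -m inch '{"linear":[[4,0,0],[0,0,0]],"delta_rot":[[0,0,0],[0,0,0]],"jaw":[10,10]}'; python3 st.py
```

```text
clock: 29.0
eef_pos: [0.5768, 0.0038, 0.1327]
tool_rot: [-1.571, -0.019, -0.029]
force: [0.3, -1.4, -0.0]
opening: 0.0193
[0.5768 0.0038 0.1327] x_tool [ 1.    -0.006  0.031] jaw [0.006 1.    0.   ] F [ 0.3 -1.4 -0. ] open 0.0193
clock: 29.2
eef_pos: [0.5775, 0.0038, 0.1324]
tool_rot: [-1.571, -0.013, -0.022]
force: [4.2, -1.4, 8.2]
opening: 0.0196
[0.5775 0.0038 0.1324] x_tool [ 1.    -0.006  0.022] jaw [ 0.006  1.    -0.   ] F [ 4.2 -1.4  8.2] open 0.0196
```

```bash
python3 -m inch '{"linear":[[0,0,0],[0,0,0],[0,0,10],[0,0,30],[-20,0,30],[-20,0,0],[0,0,0]],"delta_rot":[[0,0,0],[0,0,0],[0,0,0],[0,0,0],[0,0,0],[0,0,0],[0,0,0]],"jaw":[36,36,36,36,36,36,36]}' 70; python3 st.py
python3 - <<'E'
from h import *
c,im=shot("top","t19.png"); H,S,V=cv2.split(cv2.cvtColor(im,cv2.COLOR_BGR2HSV)); print(proj(c,[[.538,.004,.066],[.584,.004,.077],[.6065,.004,.077],[.56,.004,.077]]).round(1).tolist())
m=(S<60)&(V>110)
for r in range(200,260,4):
  i=np.flatnonzero(m[r,310:370])+310; print(r,i.min() if len(i) else None,i.max() if len(i) else None)
E
```

```text
clock: 29.9
eef_pos: [0.5376, 0.0046, 0.2073]
tool_rot: [-1.57, -0.015, -0.024]
force: [0.7, 0.3, 0.4]
opening: 0.0358
[0.5376 0.0046 0.2073] x_tool [ 1.    -0.005  0.025] jaw [0.005 1.    0.001] F [0.7 0.3 0.4] open 0.0358
[[332.0, 247.0], [332.1, 219.3], [332.0, 206.1], [332.1, 233.5]]
200 None None
204 None None
208 None None
212 None None
216 None None
220 None None
224 None None
228 None None
232 None None
236 None None
240 None None
244 None None
248 None None
252 None None
256 None None
```

```bash
python3 -m inch '{"linear":[[-6,40,12],[-6,40,11],[0,40,0],[0,30,0],[0,0,0],[0,0,0]],"delta_rot":[[0,0,0.15],[0,0,0.15],[0,0,0.15],[0,0,0.026],[0,0,0],[0,0,0]],"jaw":[45,45,45,45,45,45]}'; python3 st.py
python3 - <<'E'
from h import *
c,im=shot("wrist","w20.png"); carts(c,im)
c,im=shot("top","t20.png"); H,S,V=cv2.split(cv2.cvtColor(im,cv2.COLOR_BGR2HSV))
print(proj(c,[[.538,.004,.077],[.584,.004,.077],[.6065,.004,.077],[.56,.004,.077]]).round(1).tolist())
m=(S<60)&(V>110)
for r in range(216,256,3):
  i=np.flatnonzero(m[r,300:370])+300; print(r,i.min() if len(i) else None,i.max() if len(i) else None)
E
```

```text
clock: 30.55
eef_pos: [0.5298, 0.1603, 0.2332]
tool_rot: [-1.53, -0.402, 0.354]
force: [-0.6, -0.9, -0.0]
opening: 0.045
[0.5298 0.1603 0.2332] x_tool [0.885 0.464 0.031] jaw [-0.464  0.886 -0.   ] F [-0.6 -0.9 -0. ] open 0.045
px [397. 316.] body ctr [579.3 263.1] size [27.8 10.5] ang 51.6 stemdir deg -127.2 stemdist 17.2
px [381. 142.] body ctr [458.4 174.1] size [48.6 23.7] ang 36.4 stemdir deg 38.3 stemdist 35.9
px [180.  38.] body ctr [460.9   9.7] size [48.8 29.9] ang 16.0 stemdir deg 7.3 stemdist 34.3
[[332.1, 246.6], [332.1, 219.3], [332.0, 206.1], [332.1, 233.5]]
216 300 346
219 300 346
222 326 338
225 326 337
228 326 333
231 None None
234 327 337
237 None None
240 None None
243 None None
246 None None
249 None None
252 None None
255 None None
```

```bash
python3 - <<'E'
from h import *
im=cv2.imread("pics/t20.png"); print([(r,im[r,332].tolist()) for r in range(210,242)])
c=cal("top"); print(onz(c,[[332,r] for r in (233,234,235,236,237)],.077)[:,0].round(4))
E
python3 -m inch '{"linear":[[-20,10,-30],[-25,4,-30],[-25,0,-30],[-8,0,0],[0,0,0],[0,0,0]],"delta_rot":[[0,0,0.08],[0,0,0.08],[0,0,0],[0,0,0],[0,0,0],[0,0,0]],"jaw":[45,45,45,45,45,45]}'; python3 st.py
python3 - <<'E'
from h import *
c,im=shot("wrist","w21.png"); H,S,V=cv2.split(cv2.cvtColor(im,cv2.COLOR_BGR2HSV)); m=((S<75)&(V>110)).astype(np.uint8); m[330:]=0
rects(c,m,.022,400)
for r in range(160,400,15):
    i=np.flatnonzero(m[r,150:490])+150; print(r,(i.min(),i.max()) if len(i) else None)
E
```

```text
[(210, [183, 197, 194]), (211, [154, 162, 163]), (212, [164, 175, 174]), (213, [193, 209, 205]), (214, [204, 222, 217]), (215, [206, 224, 218]), (216, [205, 223, 218]), (217, [206, 224, 218]), (218, [206, 223, 218]), (219, [206, 223, 218]), (220, [206, 224, 218]), (221, [206, 223, 218]), (222, [207, 224, 218]), (223, [207, 224, 218]), (224, [207, 224, 218]), (225, [206, 223, 218]), (226, [200, 216, 211]), (227, [169, 183, 180]), (228, [114, 123, 123]), (229, [82, 85, 87]), (230, [77, 78, 81]), (231, [83, 86, 90]), (232, [107, 114, 120]), (233, [132, 144, 152]), (234, [133, 148, 159]), (235, [97, 124, 146]), (236, [71, 122, 159]), (237, [71, 131, 174]), (238, [69, 129, 174]), (239, [67, 125, 169]), (240, [66, 125, 169]), (241, [70, 130, 174])]
[0.5609 0.5592 0.5576 0.5559 0.5542]
clock: 31.25
eef_pos: [0.4527, 0.1681, 0.1422]
tool_rot: [-1.505, -0.523, 0.471]
force: [-0.2, 0.7, 0.2]
opening: 0.0447
[0.4527 0.1681 0.1422] x_tool [0.804 0.593 0.034] jaw [-0.594  0.805 -0.003] F [-0.2  0.7  0.2] open 0.0447
 ctr 462.7 178.4 size 66.9 22.4 long-axis angle 36.6 deg px [327. 272.]
 ctr 491.4 13.6 size 26.8 21.3 long-axis angle 14.4 deg px [ 54. 145.]
 ctr 463.2 6.3 size 25.9 21.5 long-axis angle 14.3 deg px [58. 96.]
160 (np.int64(444), np.int64(444))
175 None
190 (np.int64(437), np.int64(437))
205 None
220 (np.int64(319), np.int64(342))
235 (np.int64(307), np.int64(345))
250 (np.int64(307), np.int64(346))
265 (np.int64(307), np.int64(345))
280 (np.int64(308), np.int64(345))
295 (np.int64(307), np.int64(345))
310 (np.int64(320), np.int64(332))
325 (np.int64(318), np.int64(334))
340 None
355 None
370 None
385 None
```

```bash
python3 -m inch '{"linear":[[-4,1,-20],[0,0,-20],[0,0,-10],[0,0,0],[0,0,0]],"delta_rot":[[0,0,0],[0,0,0],[0,0,0],[0,0,0],[0,0,0]],"jaw":[45,45,45,45,45]}'; python3 st.py
python3 - <<'E'
from h import *
c,im=shot("wrist","w22.png"); H,S,V=cv2.split(cv2.cvtColor(im,cv2.COLOR_BGR2HSV)); m=((S<75)&(V>110)).astype(np.uint8)
s=ctrl.observe();M=R.from_rotvec(s["tool_rot"]).as_matrix();p=s["eef_pos"]
print([proj(c,[p+M[:,1]*.07+M[:,0]*x])[0].round().tolist() for x in (-.03,-.015,0,.015,.03)])
for r in range(160,440,15):
    i=np.flatnonzero(m[r,250:390])+250; print(r,(i.min(),i.max()) if len(i) else None)
E
```

```text
clock: 31.8
eef_pos: [0.455, 0.1691, 0.0949]
tool_rot: [-1.505, -0.527, 0.458]
force: [-1.1, 0.5, 0.3]
opening: 0.0453
[0.455  0.1691 0.0949] x_tool [0.807 0.589 0.044] jaw [-0.589  0.808 -0.006] F [-1.1  0.5  0.3] open 0.0453
[[321.0, 236.0], [321.0, 271.0], [321.0, 303.0], [321.0, 333.0], [321.0, 362.0]]
160 None
175 None
190 None
205 None
220 None
235 None
250 (np.int64(306), np.int64(353))
265 (np.int64(305), np.int64(353))
280 None
295 (np.int64(305), np.int64(353))
310 (np.int64(305), np.int64(353))
325 (np.int64(305), np.int64(353))
340 (np.int64(306), np.int64(352))
355 (np.int64(322), np.int64(335))
370 (np.int64(319), np.int64(338))
385 None
400 None
415 None
430 None
```

```bash
python3 -m inch '{"linear":[[-9,-2,0],[0,0,0],[0,0,-8],[0,0,-8],[0,0,0],[0,0,0]],"delta_rot":[[0,0,0],[0,0,0],[0,0,0],[0,0,0],[0,0,0],[0,0,0]],"jaw":[45,45,45,45,45,45]}'; python3 st.py
```

```text
clock: 32.45
eef_pos: [0.4459, 0.1671, 0.0793]
tool_rot: [-1.505, -0.529, 0.456]
force: [0.5, 0.4, 0.4]
opening: 0.045
[0.4459 0.1671 0.0793] x_tool [0.807 0.589 0.047] jaw [-0.589  0.808 -0.006] F [0.5 0.4 0.4] open 0.045
```

```bash
python3 -m inch '{"linear":[[0,0,0],[0,0,0],[0,0,0],[0,0,0],[0,0,0]],"delta_rot":[[0,0,0],[0,0,0],[0,0,0],[0,0,0],[0,0,0]],"jaw":[10,10,10,10,10]}' 80; python3 st.py
python3 -m inch '{"linear":[[0,0,25],[0,0,30],[0,0,30],[0,0,0],[0,0,0]],"delta_rot":[[0,0,0],[0,0,0],[0,0,-0.15],[0,0,-0.15],[0,0,-0.15]],"jaw":[10,10,10,10,10]}'; python3 st.py
python3 - <<'E'
from h import *
c,im=shot("wrist","w23.png"); H,S,V=cv2.split(cv2.cvtColor(im,cv2.COLOR_BGR2HSV)); m=(S<75)&(V>110)
for r in range(220,400,15):
    i=np.flatnonzero(m[r,270:370])+270; print(r,(i.min(),i.max()) if len(i) else None)
E
```

```text
clock: 32.95
eef_pos: [0.4461, 0.1672, 0.0798]
tool_rot: [-1.505, -0.53, 0.455]
force: [0.3, -0.0, -0.8]
opening: 0.0201
[0.4461 0.1672 0.0798] x_tool [0.807 0.589 0.047] jaw [-0.589  0.808 -0.007] F [ 0.3 -0.  -0.8] open 0.0201
clock: 33.45
eef_pos: [0.4456, 0.1665, 0.1678]
tool_rot: [-1.565, -0.172, 0.101]
force: [-0.9, -0.4, -0.5]
opening: 0.0203
[0.4456 0.1665 0.1678] x_tool [0.984 0.173 0.046] jaw [-0.173  0.985 -0.003] F [-0.9 -0.4 -0.5] open 0.0203
220 None
235 None
250 None
265 None
280 (np.int64(327), np.int64(347))
295 (np.int64(294), np.int64(349))
310 None
325 (np.int64(297), np.int64(346))
340 (np.int64(298), np.int64(345))
355 (np.int64(296), np.int64(347))
370 (np.int64(297), np.int64(346))
385 (np.int64(310), np.int64(333))
```

```bash
python3 -m inch '{"linear":[[15,-3,0],[15,-3,-10],[15,-3,-10],[10,-2,-10],[0,0,0],[0,0,0]],"delta_rot":[[0,0,-0.1],[0,0,-0.08],[0,0,0],[0,0,0],[0,0,0],[0,0,0]],"jaw":[10,10,10,10,10,10]}'; python3 st.py
```

```text
clock: 34.1
eef_pos: [0.5015, 0.156, 0.1363]
tool_rot: [-1.574, -0.03, -0.041]
force: [0.1, -0.4, 0.3]
opening: 0.0205
[0.5015 0.156  0.1363] x_tool [ 0.999 -0.007  0.045] jaw [ 0.007  1.    -0.004] F [ 0.1 -0.4  0.3] open 0.0205
```

```bash
python3 -m inch '{"linear":[[12,-1,-1],[12,0,0],[10,0,0],[0,0,0],[0,0,0]],"delta_rot":[[0,0,0],[0,0,0],[0,0,0],[0,0,0],[0,0,0]],"jaw":[10,10,10,10,10]}' 100; python3 st.py
```

```text
clock: 34.6
eef_pos: [0.538, 0.1553, 0.1364]
tool_rot: [-1.573, -0.032, -0.039]
force: [-0.4, 0.6, -0.1]
opening: 0.019
[0.538  0.1553 0.1364] x_tool [ 0.999 -0.004  0.045] jaw [ 0.005  1.    -0.003] F [-0.4  0.6 -0.1] open 0.019
```

```bash
python3 -m inch '{"linear":[[0,-1.3,-1.6],[0,0,0]],"delta_rot":[[0,0,-0.002],[0,0,0]],"jaw":[10,10]}' 100; python3 st.py
python3 -m inch '{"linear":[[5,0,0],[5,0,0],[5,0,0],[0,0,0]],"delta_rot":[[0,0,0],[0,0,0],[0,0,0],[0,0,0]],"jaw":[10,10,10,10]}' 100; python3 st.py
```

```text
clock: 34.8
eef_pos: [0.5376, 0.1539, 0.1347]
tool_rot: [-1.573, -0.03, -0.041]
force: [0.0, -0.6, -0.0]
opening: 0.0196
[0.5376 0.1539 0.1347] x_tool [ 0.999 -0.006  0.045] jaw [ 0.007  1.    -0.003] F [ 0.  -0.6 -0. ] open 0.0196
clock: 35.2
eef_pos: [0.5537, 0.1541, 0.1348]
tool_rot: [-1.574, -0.031, -0.04]
force: [0.1, -0.2, -0.4]
opening: 0.0192
[0.5537 0.1541 0.1348] x_tool [ 0.999 -0.006  0.045] jaw [ 0.006  1.    -0.003] F [ 0.1 -0.2 -0.4] open 0.0192
```

```bash
python3 -m inch '{"linear":[[5,0,0],[5,0,0],[0,0,0]],"delta_rot":[[0,0,0],[0,0,0],[0,0,0]],"jaw":[10,10,10]}'; python3 st.py
for i in 1; do python3 -m inch '{"linear":[[5,0,0],[0,0,0]],"delta_rot":[[0,0,0],[0,0,0]],"jaw":[10,10]}'; python3 st.py; done
python3 -m inch '{"linear":[[5,0,0],[0,0,0]],"delta_rot":[[0,0,0],[0,0,0]],"jaw":[10,10]}'; python3 st.py
```

```text
clock: 35.5
eef_pos: [0.564, 0.154, 0.1345]
tool_rot: [-1.574, -0.029, -0.039]
force: [-0.0, 0.3, 0.5]
opening: 0.0196
[0.564  0.154  0.1345] x_tool [ 0.999 -0.006  0.044] jaw [ 0.006  1.    -0.003] F [-0.   0.3  0.5] open 0.0196
clock: 35.7
eef_pos: [0.5701, 0.154, 0.1347]
tool_rot: [-1.574, -0.031, -0.04]
force: [10.0, -0.4, -0.5]
opening: 0.019
[0.5701 0.154  0.1347] x_tool [ 0.999 -0.006  0.045] jaw [ 0.006  1.    -0.003] F [10.  -0.4 -0.5] open 0.019
clock: 35.9
eef_pos: [0.5732, 0.1541, 0.1341]
tool_rot: [-1.575, -0.027, -0.036]
force: [0.5, -0.7, 0.2]
opening: 0.0195
[0.5732 0.1541 0.1341] x_tool [ 0.999 -0.006  0.039] jaw [ 0.006  1.    -0.004] F [ 0.5 -0.7  0.2] open 0.0195
```

```bash
python3 -m inch '{"linear":[[6,0,0],[6,0,0]],"delta_rot":[[0,0,0],[0,0,0]],"jaw":[10,10]}' 120; python3 st.py
python3 -m inch '{"linear":[[0,0,0],[0,0,0],[0,0,10],[0,0,30],[-20,0,30],[-25,-20,10],[-25,-40,0],[0,0,0]],"delta_rot":[[0,0,0],[0,0,0],[0,0,0],[0,0,0],[0,0,0],[0,0,0],[0,0,0],[0,0,0]],"jaw":[36,36,36,36,36,45,45,45]}' 70; python3 st.py
```

```text
clock: 36.1
eef_pos: [0.5751, 0.1543, 0.1327]
tool_rot: [-1.58, -0.009, -0.015]
force: [-55.4, -1.3, 54.6]
opening: 0.0188
[0.5751 0.1543 0.1327] x_tool [ 1.    -0.004  0.015] jaw [ 0.004  1.    -0.009] F [-55.4  -1.3  54.6] open 0.0188
clock: 36.9
eef_pos: [0.505, 0.0931, 0.219]
tool_rot: [-1.578, -0.014, -0.018]
force: [0.6, 1.1, -0.5]
opening: 0.0453
[0.505  0.0931 0.219 ] x_tool [ 1.    -0.003  0.021] jaw [ 0.003  1.    -0.008] F [ 0.6  1.1 -0.5] open 0.0453
```

```bash
python3 -m inch '{"linear":[[0,-35,0],[0,-35,0],[0,0,0],[0,0,0]],"delta_rot":[[0,0,0.13],[0,0,0.12],[0,0,0],[0,0,0]],"jaw":[45,45,45,45]}'; python3 st.py
python3 - <<'E'
from h import *
c,im=shot("wrist","w24.png"); carts(c,im)
c,im=shot("top","t24.png"); 
E
```

```text
clock: 37.3
eef_pos: [0.5065, 0.0205, 0.223]
tool_rot: [-1.566, -0.223, 0.177]
force: [0.3, 0.4, 1.1]
opening: 0.0452
[0.5065 0.0205 0.223 ] x_tool [0.967 0.252 0.028] jaw [-0.252  0.968 -0.009] F [0.3 0.4 1.1] open 0.0452
px [283. 312.] body ctr [593.    8.3] size [33.9 23. ] ang 11.8 stemdir deg 63.9 stemdist 30.1
px [ 12. 232.] body ctr [ 581. -229.] size [26.2 29. ] ang 88.1 stemdir deg -128.7 stemdist 19.8
px [319. 157.] body ctr [461.6   5.9] size [47.6 22. ] ang 15.1 stemdir deg 14.8 stemdist 35.7
```

```bash
python3 -m inch '{"linear":[[-20,-6,-30],[-20,-6,-30],[-13,-4,-30],[0,0,-20],[0,0,-10],[0,0,0],[0,0,0]],"delta_rot":[[0,0,0.006],[0,0,0],[0,0,0],[0,0,0],[0,0,0],[0,0,0],[0,0,0]],"jaw":[45,45,45,45,45,45,45]}'; python3 st.py
cat > loc.py <<'E'
from h import *
c,im=shot("wrist"); H,S,V=cv2.split(cv2.cvtColor(im,cv2.COLOR_BGR2HSV)); m=((S<75)&(V>110)).astype(np.uint8)
s=ctrl.observe();M=R.from_rotvec(s["tool_rot"]).as_matrix();p=s["eef_pos"]
print([proj(c,[p+M[:,1]*(p[2]-.022)+M[:,0]*x])[0].round().tolist() for x in (-.03,-.015,0,.015,.03)])
for r in range(205,400,10):
    i=np.flatnonzero(m[r,270:380])+270; print(r,(int(i.min()),int(i.max())) if len(i) else None,end=" ")
E
python3 loc.py
```

```text
clock: 38.1
eef_pos: [0.454, 0.0111, 0.1011]
tool_rot: [-1.565, -0.235, 0.181]
force: [0.1, 1.1, 0.0]
opening: 0.045
[0.454  0.0111 0.1011] x_tool [0.964 0.262 0.034] jaw [-0.262  0.965 -0.009] F [0.1 1.1 0. ] open 0.045
[[320.0, 231.0], [320.0, 263.0], [320.0, 294.0], [320.0, 323.0], [320.0, 351.0]]
205 None 215 None 225 None 235 None 245 (330, 330) 255 (283, 331) 265 None 275 None 285 (283, 330) 295 (284, 330) 305 (284, 330) 315 (284, 330) 325 (284, 330) 335 (285, 329) 345 (298, 318) 355 (302, 314) 365 (299, 317) 375 None 385 None 395 None
```

```bash
python3 -m inch '{"linear":[[-5,-7.5,0],[0,0,0],[0,0,-8],[0,0,-8],[0,0,-6],[0,0,0],[0,0,0]],"delta_rot":[[0,0,0],[0,0,0],[0,0,0],[0,0,0],[0,0,0],[0,0,0],[0,0,0]],"jaw":[45,45,45,45,45,45,45]}'; python3 st.py; python3 loc.py
```

```text
clock: 38.85
eef_pos: [0.45, 0.0029, 0.0792]
tool_rot: [-1.565, -0.238, 0.177]
force: [0.5, 0.1, 1.1]
opening: 0.0453
[0.45   0.0029 0.0792] x_tool [0.965 0.261 0.038] jaw [-0.261  0.965 -0.009] F [0.5 0.1 1.1] open 0.0453
[[319.0, 246.0], [320.0, 283.0], [320.0, 317.0], [320.0, 350.0], [320.0, 380.0]]
205 None 215 None 225 None 235 None 245 None 255 None 265 (339, 339) 275 None 285 (295, 348) 295 (295, 349) 305 None 315 (295, 324) 325 (295, 348) 335 (295, 347) 345 (295, 347) 355 (295, 347) 365 (296, 347) 375 (296, 346) 385 (311, 331) 395 (315, 333)
```

```bash
python3 -m inch '{"linear":[[0,0,0],[0,0,0],[0,0,0],[0,0,0],[0,0,0]],"delta_rot":[[0,0,0],[0,0,0],[0,0,0],[0,0,0],[0,0,0]],"jaw":[10,10,10,10,10]}' 80; python3 st.py
python3 -m inch '{"linear":[[0,0,25],[0,0,30],[0,0,30],[10,12,0],[12,12,-10],[12,12,-10],[8,14,-8],[0,0,0]],"delta_rot":[[0,0,0],[0,0,0],[0,0,0],[0,0,-0.14],[0,0,-0.13],[0,0,0],[0,0,0],[0,0,0]],"jaw":[10,10,10,10,10,10,10,10]}'; python3 st.py
```

```text
clock: 39.4
eef_pos: [0.4503, 0.003, 0.0802]
tool_rot: [-1.565, -0.239, 0.176]
force: [-0.2, 0.6, -0.2]
opening: 0.0201
[0.4503 0.003  0.0802] x_tool [0.965 0.261 0.039] jaw [-0.261  0.965 -0.009] F [-0.2  0.6 -0.2] open 0.0201
clock: 40.2
eef_pos: [0.4934, 0.0547, 0.1403]
tool_rot: [-1.578, -0.018, -0.045]
force: [-0.1, 0.3, -0.4]
opening: 0.0201
[0.4934 0.0547 0.1403] x_tool [ 0.999 -0.017  0.04 ] jaw [ 0.018  1.    -0.007] F [-0.1  0.3 -0.4] open 0.0201
```

```bash
python3 -m inch '{"linear":[[12,0,-3],[12,0,-2],[12,0,0],[6,0,0],[0,0,0],[0,0,0]],"delta_rot":[[0,0,0.01],[0,0,0],[0,0,0],[0,0,0],[0,0,0],[0,0,0]],"jaw":[10,10,10,10,10,10]}' 100; python3 st.py
```

```text
clock: 40.8
eef_pos: [0.5357, 0.0539, 0.1344]
tool_rot: [-1.579, -0.024, -0.034]
force: [-0.7, 0.1, -1.1]
opening: 0.0191
[0.5357 0.0539 0.1344] x_tool [ 0.999 -0.006  0.037] jaw [ 0.007  1.    -0.008] F [-0.7  0.1 -1.1] open 0.0191
```

```bash
python3 -m inch '{"linear":[[5,0,0.8],[5,0,0],[5,0,0],[0,0,0]],"delta_rot":[[0,0,0],[0,0,0],[0,0,0],[0,0,0]],"jaw":[10,10,10,10]}' 100; python3 st.py
python3 -m inch '{"linear":[[5,0,0],[5,0,0],[0,0,0]],"delta_rot":[[0,0,0],[0,0,0],[0,0,0]],"jaw":[10,10,10]}'; python3 st.py
```

```text
clock: 41.2
eef_pos: [0.5513, 0.0538, 0.1356]
tool_rot: [-1.579, -0.024, -0.034]
force: [0.1, 0.1, -0.7]
opening: 0.0195
[0.5513 0.0538 0.1356] x_tool [ 0.999 -0.006  0.037] jaw [ 0.007  1.    -0.008] F [ 0.1  0.1 -0.7] open 0.0195
clock: 41.5
eef_pos: [0.5621, 0.054, 0.1355]
tool_rot: [-1.578, -0.024, -0.033]
force: [0.8, 1.3, 0.1]
opening: 0.0192
[0.5621 0.054  0.1355] x_tool [ 0.999 -0.006  0.036] jaw [ 0.006  1.    -0.008] F [0.8 1.3 0.1] open 0.0192
```

```bash
python3 -m inch '{"linear":[[5,0,0],[0,0,0]],"delta_rot":[[0,0,0],[0,0,0]],"jaw":[10,10]}' 120; python3 st.py
python3 -m inch '{"linear":[[5,0,0],[0,0,0]],"delta_rot":[[0,0,0],[0,0,0]],"jaw":[10,10]}'; python3 st.py
python3 -m inch '{"linear":[[5,0,0],[3,0,0]],"delta_rot":[[0,0,0],[0,0,0]],"jaw":[10,10]}'; python3 st.py
```

```text
clock: 41.7
eef_pos: [0.5668, 0.054, 0.1352]
tool_rot: [-1.579, -0.023, -0.032]
force: [-0.8, -0.2, -0.1]
opening: 0.0191
[0.5668 0.054  0.1352] x_tool [ 0.999 -0.006  0.035] jaw [ 0.006  1.    -0.008] F [-0.8 -0.2 -0.1] open 0.0191
clock: 41.9
eef_pos: [0.5727, 0.054, 0.1354]
tool_rot: [-1.579, -0.024, -0.033]
force: [7.5, 0.8, -0.8]
opening: 0.0185
[0.5727 0.054  0.1354] x_tool [ 0.999 -0.006  0.036] jaw [ 0.006  1.    -0.008] F [ 7.5  0.8 -0.8] open 0.0185
clock: 42.1
eef_pos: [0.5753, 0.0539, 0.1341]
tool_rot: [-1.58, -0.013, -0.022]
force: [-20.1, 1.4, 14.6]
opening: 0.0192
[0.5753 0.0539 0.1341] x_tool [ 1.    -0.006  0.022] jaw [ 0.006  1.    -0.01 ] F [-20.1   1.4  14.6] open 0.0192
```

```bash
python3 -m inch '{"linear":[[0,0,0],[0,0,0],[0,0,10],[0,0,30],[-20,-10,30],[-25,-25,0],[-10,-15,0],[0,0,0]],"delta_rot":[[0,0,0],[0,0,0],[0,0,0],[0,0,0],[0,0,0],[0,0,0],[0,0,0],[0,0,0]],"jaw":[36,36,36,36,36,36,20,0]}' 70; python3 st.py
```

```text
clock: 42.9
eef_pos: [0.5199, 0.0027, 0.21]
tool_rot: [-1.58, -0.017, -0.025]
force: [-1.2, 0.1, -0.8]
opening: 0.0077
[0.5199 0.0027 0.21  ] x_tool [ 1.    -0.005  0.026] jaw [ 0.005  1.    -0.009] F [-1.2  0.1 -0.8] open 0.0077
```

```bash
python3 -m inch '{"linear":[[0,0,-30],[0,0,-30],[0,0,-12],[0,0,0],[10,0,0],[5,0,0],[0,0,0]],"delta_rot":[[0,0,0],[0,0,0],[0,0,0],[0,0,0],[0,0,0],[0,0,0],[0,0,0]],"jaw":[0,0,0,0,0,0,0]}' 70; python3 st.py
python3 -m inch '{"linear":[[4,0,0],[4,0,0]],"delta_rot":[[0,0,0],[0,0,0]],"jaw":[0,0]}'; python3 st.py
python3 -m inch '{"linear":[[4,0,0],[4,0,0]],"delta_rot":[[0,0,0],[0,0,0]],"jaw":[0,0]}'; python3 st.py
```

```text
clock: 43.6
eef_pos: [0.5413, 0.0046, 0.1403]
tool_rot: [-1.578, -0.024, -0.031]
force: [0.1, -0.4, -0.5]
opening: 0.0003
[0.5413 0.0046 0.1403] x_tool [ 0.999 -0.005  0.035] jaw [ 0.005  1.    -0.007] F [ 0.1 -0.4 -0.5] open 0.0003
clock: 43.8
eef_pos: [0.5466, 0.0044, 0.1405]
tool_rot: [-1.579, -0.018, -0.026]
force: [-33.2, 0.1, 11.0]
opening: 0.0002
[0.5466 0.0044 0.1405] x_tool [ 1.    -0.005  0.028] jaw [ 0.005  1.    -0.008] F [-33.2   0.1  11. ] open 0.0002
clock: 44.0
eef_pos: [0.5472, 0.0039, 0.1391]
tool_rot: [-1.581, -0.003, -0.011]
force: [-23.7, 1.1, 9.9]
opening: 0.0001
[0.5472 0.0039 0.1391] x_tool [ 1.    -0.005  0.009] jaw [ 0.005  1.    -0.01 ] F [-23.7   1.1   9.9] open 0.0001
```

```bash
python3 -m inch '{"linear":[[-8,0,0],[-15,0,10],[-15,0,30],[-20,0,40],[-20,0,40],[-20,0,40],[-10,0,20],[0,0,0]],"delta_rot":[[0,0,0],[0,0,0],[0,0,0],[0,0,0],[0,0,0],[0,0,0],[0,0,0],[0,0,0]],"jaw":[0,0,0,0,40,40,40,40]}' 70; python3 st.py
python3 - <<'E'
from h import *
c,im=shot("top","t30.png"); H,S,V=cv2.split(cv2.cvtColor(im,cv2.COLOR_BGR2HSV))
b=np.zeros_like(S,bool); b[185:285,425:595]=1
rects(c,b&(S<60)&(V>55),.06,300,"cover"); rects(c,cv2.morphologyEx((b&(V<60)).astype(np.uint8),cv2.MORPH_CLOSE,np.ones((3,3))),.02,300,"tray")
b[:]=0;b[185:300,128:178]=1
rects(c,b&(S>120)&(V>45)&(im[:,:,2]<120)&(V<120),.028,80,"handle"); rects(c,b&(S<80)&(V>90),.0175,60,"blade"); rects(c,b&(V<50),.004,300,"pad")
s=shot("scene","s30.png")[1]
cv2.imwrite("pics/v30.png",np.hstack([cv2.resize(im[90:390,120:600],(480,300)),cv2.resize(s[180:410,30:280],(320,300))]))
E
```

```text
clock: 44.8
eef_pos: [0.4335, 0.0037, 0.327]
tool_rot: [-1.58, -0.004, -0.013]
force: [0.3, 0.7, -1.0]
opening: 0.0401
[0.4335 0.0037 0.327 ] x_tool [ 1.    -0.005  0.011] jaw [ 0.006  1.    -0.009] F [ 0.3  0.7 -1. ] open 0.0401
cover ctr 572.7 -306.1 size 215.8 56.1 long-axis angle -77.8 deg px [514. 227.]
tray ctr 568.4 -314.5 size 262.3 117.7 long-axis angle -78.6 deg px [509. 232.]
handle ctr 537.0 337.6 size 86.9 12.8 long-axis angle 1.8 deg px [146. 249.]
blade ctr 612.0 342.0 size 58.0 16.9 long-axis angle 1.9 deg px [148. 208.]
pad ctr 539.4 337.8 size 184.2 71.4 long-axis angle 1.4 deg px [150. 246.]
```

View pics/v30.png

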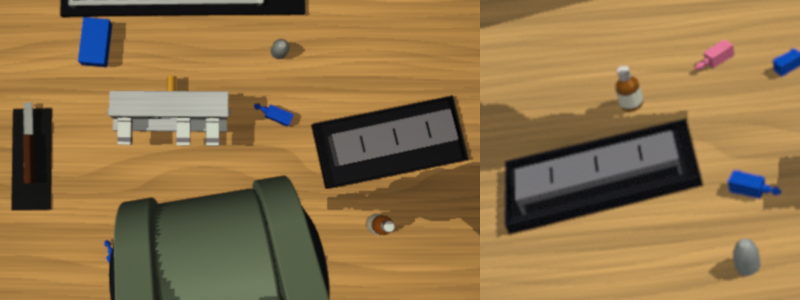

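```bash
python3 -c "
from plant import ctrl
print(ctrl.finish_job())"
```

```text
the job is handed in; nothing more can be done
None
```

I levered the cover off, laid it in the tray, pushed all three cartridges into ports, put the pry tool back on its pad and handed the job in at about 45 s. The hand-in gives no verdict.

- **Cover:** I lifted it with the blade under its front edge. The force peaked at about 15 N and then dropped to about 2 N as it popped. In the last top picture it lies level in the tray, 4 to 8 mm from the tray's centre each way. The last few millimetres of lowering did not follow my commands, and the force reading stayed near zero, so I judged that it had settled from the pictures.
- **Cartridges:** Only three white cartridges were there. They went into ports 0, 1 and 3.
    - **Hard stops:** Ports 1 and 3 stopped with about 20 N and 55 N against the push. Port 0 gave no clear stop while gripped, so I pushed on its back end afterwards; it held at about 33 N.
    - **Final look:** In the last picture the three back ends line up to within about a millimetre or two. I did not measure their depth separately.
- **Knocked cartridge:** The one that started at the left had moved about 4 cm before I reached it, so I found it again in the wrist picture before gripping.
- **Pry tool:** It lies on its pad, a few millimetres from the middle. Its blade end runs just past the pad's edge.
- **Other objects:** The objective, slide box, bottle and the blue and pink look-alikes near the ports and tray looked unmoved in the last pictures. I left the look-alikes alone throughout. One or two of them were out of view or hidden by the arm at the end.

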